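Nest the matching storage box and clamp the stack in its keeper

ROBOT

A 6-joint arm with a two-finger parallel gripper is mounted at the origin on the work surface. World frame = base frame: x ahead of the robot, y to its left, z up, the work surface at z = 0. Lengths are in mm, angles in rad, forces in N, time in s.
With the tool pointing down it reaches from about 350 to 875 mm from the base axis. Payload 4.2 kg.
Tool frame: the origin (TCP) lies midway between the tips of the shut fingers; the grasp point (between the pads) lies 19 mm behind it; z points along the fingers, y is the line along which they close (so a half turn about z gives the same grasp; the last joint's range is limited). The gripper opens to 85 mm and grips with 20 to 120 N. Pads are 22 mm wide; open, the fingers measure 114 mm over their backs; the gripper's body (76 mm by 85 mm) begins 54 mm behind the grasp point. The pads swing forward as they close: fully open they stand 13 mm farther back than shut.
Start: joints at [-1.085, 0.385, 0.008, 0, -1.194, -0.259], TCP at [140.555, -608.969, 201.912] pointing down, gripper open.
Joint ranges: [-3.14, 3.14], [-1.21, 2.06], [-1.07, 1.41], [-3.16, 2.05], [-2.99, -0.16], [-3.1, 3.1]. Speed limits (rad/s): [2.79, 2.79, 3.14, 3.14, 3.14, 3.14].

INTERFACE

Orientations are given as a unit quaternion [x, y, z, w].
In Python, from bench import arm gives the robot as it stands.
- The arm moves only by the tool send_rows, never from a script. Its argument "targets" is a list of rows, each an object of numbers: "gripper": the gripper command: -1 is fully open, 1 is shut, values between are in proportion; "x", "y", "z": the shift along the tool's x, y, z in cm; "ax", "ay", "az": the turn, a rotation vector about the tool's x, y, z in degrees. A call has 1 to 5 rows; each row shifts and turns the commanded pose from where the row before left it, along the tool's axes as they then stand; what a row does not reach is not made up. A row lasts 1/12 s, in which the tool goes at most 41.7 mm and 7.16 degrees, less where a joint would pass 70% of its speed; a pose out of reach is approached as far as the arm can. A call is refused whole if a number of a shift passes 4.17 or a number of a turn 7.16, either way. A call with a gripper value outside its range is refused whole. The fingers move at their own pace and stop on an object; the grip force is fixed at half the most. Time passes only in rows, so rows that do not move let the fingers close. It gives the time, the measured TCP pose, the force, the opening and the grip force at its end, in the units of the state.
- arm.read_state(): the state, without advancing time (a new reading comes with each control period).
- arm.get_image(name): name is "side" or "top" or "wrist"; returns (picture, depth): 480x640x3 uint8, red, green, blue; 480x640 float32, mm along the optical axis (not along the pixel's ray), 0 where there is no reading.
- arm.camera_model(name): a dict with "fx", "fy", "cx", "cy" (pixels), "cam_to_world" (4x4, takes a point from camera to world coordinates). Camera axes: x right, y down, z forward; pixel columns grow to the right and rows downward; lengths in mm; the calibration is good to about 2 mm. The wrist camera is an equidistant fisheye: a pixel r from the principal point sees the ray r / f radians off the axis. A picture is of the moment at which its call begins: read the wrist's pose just before it. camera_model takes no time and is no camera call; for the wrist camera it gives the pose at the moment of the call.
- arm.job_done(): hands the job in; it is judged then, once.
Trained networks look in the newest picture that a camera, given by its name, has taken for a name from the list of things; names that differ only in an ending like _2 or _b are one class to them, and where a whole thing is asked for, a point or a joint stands for the part that bears it (a point fixed in the world has none). Each returns a list of dicts, best first, with "score" (0 to 1); they miss things now and then, are a little off and sometimes report something else, mostly with a low value. They report only what shows in the picture. A call takes as long as a camera call. They do not tell look-alikes from the thing itself.
- arm.boxes_of(camera, thing): "rect" ([left, top, width, height] in pixels, round what is visible of it).
The state is a dict: "clock": time; "joints": joint angles; "joint_vel": joint speeds; "joint_efforts": joint torques, N m; "position": TCP position; "ee_rot": TCP orientation; "contact_force": force on the tool from outside, world axes, zero at the start; "wrist_torque": the same for the moment, N m; "gripper_width": finger opening in mm; "grasp_force": force on a finger pad.
Only numpy, scipy, OpenCV 4.12 (cv2) and the standard library are available. Lean on these libraries where they do the work, as an engineer would, in place of code of your own. Each camera call takes 0.05 s, during which the arm holds its last target. There are 200 camera calls.

TASK

Stack the loose grey box that has the same shape as the box in the keeper squarely on top of it so that they nest; the round tub does not fit and stays where it is. Then push the sliding tube by its end disc until its pad presses the stack fully up against the end stop, and after that flip the cam lever all the way over until it snaps flat and clamps the tube. Leave the mug, the glass dish and the wooden cube alone.

Things in the scene. Friction and masses are not known exactly. Their poses are not given: they have to be found in the camera images.
- keeper: Box keeper fixed to the table: steel base plate 72 x 246 x 8 mm (y -110..+136 mm), end stop at its +y end, black clamp housing near its other end. Origin: underside, on the table; x across, +y along the tube toward the end stop, z up. Low rails (inner faces x = +-31 mm, 4 thick, top 20 mm above the table, y -30..+120 mm) guide the box.
- stop_face (a point): Foot centre of the end stop's flat face, at keeper y = +120 mm on the plate (8 mm above the table). The stop is a plate 64 wide, 12 thick, its top 85 mm above the table. An 80 mm long box against it has its centre at keeper y = +80 mm.
- tube (a joint): Aluminium tube, 18 mm diameter, sliding along keeper y at x = 0, axis 45 mm above the table. Value in m, 0 to 0.09, growing toward the end stop; 0.080 when both boxes are snug against the stop. About 1.5 N of friction (the stack adds 1 to 3 N); it stays where left. Once the lever is clamped, some 50 N are needed to move it.
- tube_disc (a point): Centre of the outer face of the black push disc (36 mm diameter, 8 thick) on the tube's outer end, 45 mm above the table, at keeper y = -200 mm + tube value; push it along keeper +y.
- tube_pad (a point): Point on the stack-side face of the black pad on the tube's inner end, 45 mm above the table, at keeper y = -40 mm + tube value. The pad is 50 wide, 8 thick, and reaches from 16 to 86 mm above the table.
- cam_lever (a joint): Steel lever on the housing, swinging in the keeper's y-z plane. 0 to 2.19 rad: at 0 open, leaning 0.65 rad from vertical toward the end stop; 0.65 upright; 2.19 flat, pointing away from the stack (-y): clamped. Light friction up to 1.0; then the cam resists with up to 0.25 N m until dead centre at 1.89, past which it snaps to 2.19 and stays. Let go before 1.89, it springs back.
- lever_hinge (a point): Hinge axis of the cam lever, 75 mm above the table, at keeper x = 0, y = -76 mm, on the black clamp housing (48 wide, 40 long in y, top 62 mm above the table, two hinge ears up to 85 mm).
- lever_tip (a point): Centre of the lever's round end (16 mm diameter), 70 mm from the hinge; the lever is a bar 16 mm wide and 8 mm thick.
- base_box: Grey open oblong box standing on the keeper's plate between the rails, 8 to 25 mm short of the stop. 58 wide (x), 80 long (y), 44 mm high, about 120 g, loose; origin: centre of its underside. Walls 3 mm, mouth 52 x 74 mm. Its foot, 46 x 68 mm and 6 mm high, fits the mouth of a like box with 3 mm play all round; the upper box then stands 38 mm above the lower.
- loose_box: Grey plastic oblong box identical to base_box (58 x 80 x 44 mm; x across its width, y along its length; origin: centre of its underside), standing loose on the table. Mass 85 to 170 g. It may nest either way round.
- round_tub: Grey plastic round open tub, 68 mm diameter, 44 mm high, flat underside: does not nest. Origin: centre of its underside. It and loose_box may change places.
- mug: Orange mug, 80 mm diameter, 90 mm high, standing on the table (bystander). Origin: centre of its underside.
- dish: Glass dish, 100 mm diameter, 32 mm high (bystander). Origin: centre of its underside.
- puzzle_cube: Wooden puzzle cube, 56 mm, beside the dish (bystander). Origin: centre of its underside.
Not all that is in view belongs to the job. What is shaped like the base_box but green is not meant.

How it is judged (in metres and radians):
On the way, in this order (a step that is already met when the one before it is completed fails the run):
1. the loose box is nested on the box in the keeper (z of loose_box in the frame of base_box between 0.035 and 0.041 m and horizontal distance between loose_box and base_box below 0.006 m and angle between loose_box's own z axis and vertical below 0.05 rad), for 0.2 s.
2. the tube's pad holds the nested stack against the end stop (all of step 1 and value of joint tube between 0.076 and 0.084 m and y of base_box in the frame of keeper above 0.075 m and y of loose_box in the frame of keeper above 0.074 m), for 0.2 s.
3. the cam lever is over centre and closed (all of step 2 and value of joint cam_lever above 2.04 rad), for 0.2 s.
At the end, for the whole second after the job is handed in: The loose oblong box is nested level on the base box (35 to 41 mm above it, centres within 6 mm), both are within about 5 mm of the end stop with the tube reading 0.076 to 0.084, the lever reads above 2.04, and the boxes are at rest (all of step 3 and linear speed of each of loose_box, base_box below 0.02 m/s); the robot touches nothing.
It fails at once if the round tub is moved over 25 mm or tipped (distance of round_tub from where it was at the start of the episode above 0.025 m or angle between round_tub's own z axis and vertical above 0.35 rad).
It fails at once if the mug is moved over 25 mm or tipped (distance of mug from where it was at the start of the episode above 0.025 m or angle between mug's own z axis and vertical above 0.35 rad).
It fails at once if the dish is moved over 25 mm or tipped (distance of dish from where it was at the start of the episode above 0.025 m or angle between dish's own z axis and vertical above 0.35 rad).
It fails at once if the cube is moved over 25 mm or tipped (distance of puzzle_cube from where it was at the start of the episode above 0.025 m or angle between puzzle_cube's own z axis and vertical above 0.35 rad).
It also fails if it takes over 64 s, if anything falls off the work surface, if the arm or the gripper's body presses on something with over 40 N, if the wrist force passes 120 N, or if a joint passes its speed limit or range.

## Working session

There is one attempt and no reset: what is moved stays moved. The work goes in short steps, Python scripts to look and compute and a tool call to move; the robot and the scene stay as the last step left them, time stands still between calls to the robot, and variables do not carry over. Pictures are saved under pics/ and viewed, at most 10 in all, crops included, and the job is handed in when it is done.

Besides the shell and the picture viewer there is one more tool, called as name(argument=value, ...) on one line, values as JSON. send_rows: Moves the arm, as the interface text tells. Its arguments: {"type":"object","properties":{"targets":{"type":"array"}},"required":["targets"]}

```bash
mkdir -p pics; cat > h.py <<'E'
import numpy as np,cv2
from bench import arm
def snap(n,f):
    p,d=arm.get_image(n); cv2.imwrite('pics/'+f,p[:,:,::-1]); m=arm.camera_model(n)
    np.savez('pics/'+f[:-4]+'.npz',p=p,d=d,T=np.array(m['cam_to_world']),k=[m['fx'],m['fy'],m['cx'],m['cy']]); return p,d,m
def cloud(d,T,k):
    v,u=np.mgrid[:480,:640]; P=np.stack([(u-k[2])/k[0]*d,(v-k[3])/k[1]*d,d],-1)
    W=P@T[:3,:3].T+T[:3,3]; W[d<=0]=np.nan; return W
E
python3 - <<'E'
from h import *
for n in('top','side'):
    p,d,m=snap(n,n+'0.png'); W=cloud(d,np.array(m['cam_to_world']),[m[x] for x in('fx','fy','cx','cy')])
    for t in ['keeper','base_box','loose_box','round_tub','mug','dish','puzzle_cube','cam_lever','tube_disc','tube_pad','lever_tip']:
        if n=='side' and t in('mug','dish','puzzle_cube'):continue
        for b in arm.boxes_of(n,t)[:3]:
            l,tp,w,h=b['rect'];print(n,t,round(b['score'],2),np.round(b['rect']),np.round(W[int(tp+h/2),int(l+w/2)]))
print(arm.read_state())
E
```

```text
top keeper 0.85 [246. 201. 146.  56.] [574.  32.  10.]
top base_box 0.96 [261. 134.  46.  44.] [745. 116.  15.]
top base_box 0.82 [261. 219.  42.  34.] [554. 117.  14.]
top loose_box 0.85 [163. 262.  43.  31.] [452. 339.  12.]
top round_tub 0.95 [471. 270.  37.  29.] [ 454. -363.    3.]
top mug 0.86 [135. 158.  53.  45.] [680. 408.   6.]
top mug 0.17 [258. 217.  43.  35.] [558. 122.  17.]
top dish 0.57 [273. 296.  43.  48.] [361.  82.   2.]
top puzzle_cube 0.82 [354. 297.  34.  33.] [385. -88.  57.]
top puzzle_cube 0.58 [271. 298.  48.  46.] [359.  80.   5.]
top puzzle_cube 0.28 [261. 218.  44.  37.] [553. 114.  19.]
top cam_lever 0.6 [327. 213.  19.  12.] [584.  -7. 119.]
top tube_disc 0.86 [314. 202.  78.  36.] [595. -49.   9.]
top tube_pad 0.96 [320. 201.  71.  33.] [596. -51.  53.]
top lever_tip 0.72 [324. 212.  24.   9.] [589.  -7. 115.]
side keeper 0.55 [288. 211.  43. 115.] [569.  29.   9.]
side base_box 0.71 [296. 269.  30.  23.] [558.  76.  18.]
side base_box 0.71 [210. 266.  44.  40.] [744. 105.   9.]
side base_box 0.71 [388. 322.  45.  52.] [329. 232.   9.]
side loose_box 
[... 422 characters left out ...]
': array([-1.08541087e+00,  3.84693891e-01,  7.91570555e-03, -3.77845235e-05,
       -1.19401313e+00, -2.58613581e-01]), 'joint_vel': array([-0.00069951, -0.00176761,  0.0008142 , -0.00032471,  0.00275499,
       -0.00177797]), 'joint_efforts': array([ 1.95311741e-04, -3.92097974e+01,  1.88619983e+01,  4.19080943e+00,
       -3.47145442e-04, -1.17016566e-05]), 'position': array([ 140.55940421, -608.96587667,  201.91631298]), 'ee_rot': array([-1.13136234e-01,  9.93579485e-01,  4.05011887e-06,  1.72765877e-05]), 'contact_force': array([-0.10531913,  0.41455671, -0.1786048 ]), 'wrist_torque': array([ 0.00477191, -0.02046446, -0.02219056]), 'grasp_force': 0.0, 'gripper_width': 85.61923381204411}
```

View pics/top0.png

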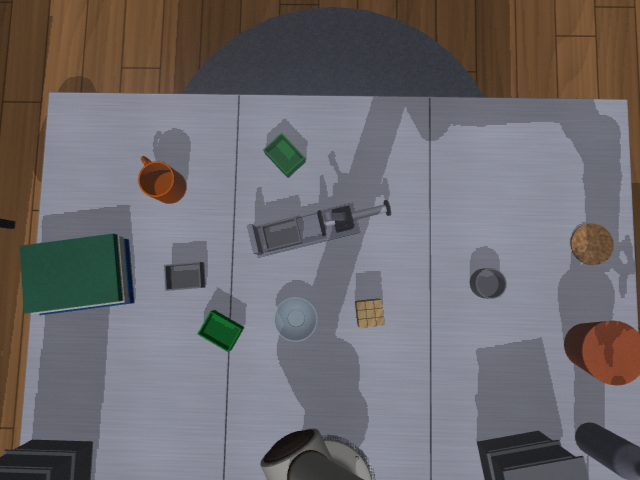

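View pics/side0.png

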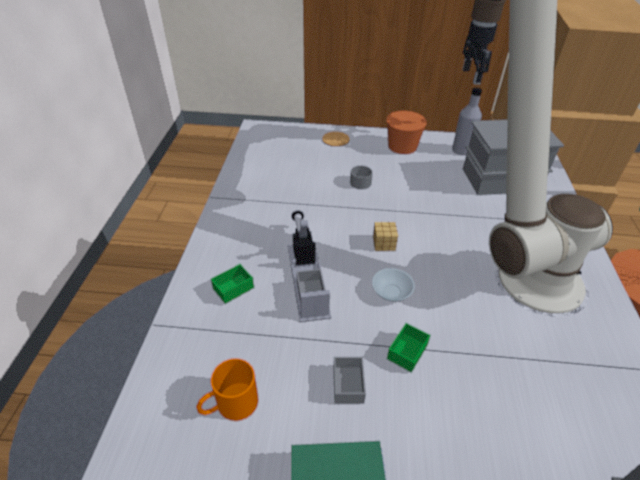

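Candidates: grey oblong box (185,276 top), grey round tub (488,283), green boxes (285,155) and (221,330), and the box already in the keeper (283,235). I choose the grey oblong at (185,276) and check it in a crop.

```bash
python3 - <<'E'
from h import *
a=np.load('pics/top0.npz');b=np.load('pics/side0.npz')
A=cloud(a['d'],a['T'],a['k']);B=cloud(b['d'],b['T'],b['k'])
c=cv2.resize(a['p'][255:300,155:215],(400,300));e=cv2.resize(b['p'][345:410,320:380],(300,300));f=cv2.resize(a['p'][190:265,240:400],(700,290))
o=np.zeros((600,700,3),np.uint8);o[:300,:400]=c;o[:300,400:]=e;o[300:590]=f;cv2.imwrite('pics/crop0.png',o[:,:,::-1])
def rect(W,c,r,z0,z1,nm):
    P=W.reshape(-1,3);P=P[np.isfinite(P).all(1)];m=(np.hypot(*(P[:,:2]-c).T)<r)&(P[:,2]>z0)&(P[:,2]<z1);Q=P[m]
    if len(Q)>5:
        R=cv2.minAreaRect(Q[:,:2].astype(np.float32));print(nm,len(Q),np.round(R[0],1),np.round(R[1],1),round(R[2],1),np.round(np.percentile(Q[:,2],[5,50,95]),1))
for nm,W in(('top',A),('side',B)):
    rect(W,(452,335),65,36,60,nm+' loose')
    rect(W,(554,110),52,45,58,nm+' base')
    rect(W,(540,165),60,70,100,nm+' stop')
    rect(W,(574,32),160,5,14,nm+' plate')
    rect(W,(610,-120),40,20,80,nm+' disc')
    rect(W,(584,-10),60,88,160,nm+' lever')
    rect(W,(680,400),80,60,120,nm+' mug')
E
```

```text
top loose 234 [456.6 332.7] [58.1 82.2] 6.1 [37.7 44.6 48.3]
top base 196 [556.  114.1] [58.5 79.9] 15.4 [46.8 52.6 55.6]
top stop 189 [540.2 170.8] [63.3 12.6] 15.4 [75.3 85.8 88.8]
top plate 1446 [569.6  31.8] [310.3 298. ] 56.5 [ 5.2  8.8 12.4]
top disc 210 [ 618.6 -105. ] [33.2 47.1] 2.1 [48.  53.9 63.2]
top lever 172 [ 5.888e+02 -4.000e-01] [44.4 60.4] 20.4 [ 88.3 121.3 145.9]
top mug 641 [677.3 387.5] [101.8  80.3] 5.9 [62.2 81.7 93.4]
side loose 325 [455.2 332.4] [58.2 82.5] 5.9 [36.8 42.7 45.8]
side base 138 [556.9 106.2] [57.9 66.9] 15.3 [45.4 50.6 54.2]
side stop 254 [539.7 171.6] [63.  16.7] 11.5 [71.3 82.8 86.3]
side plate 503 [566.3  61.2] [263.9 238.5] 50.9 [ 5.7  8.1 12.9]
side disc 139 [ 615.1 -103.4] [32.6 48.4] 11.0 [39.1 52.2 62. ]
side lever 91 [585.2   1.2] [18.8 54.1] 3.8 [ 90.  134.1 144.3]
side mug 1076 [668.5 397.1] [102.4  80.1] 71.1 [62.1 77.8 90.8]
```

View pics/crop0.png

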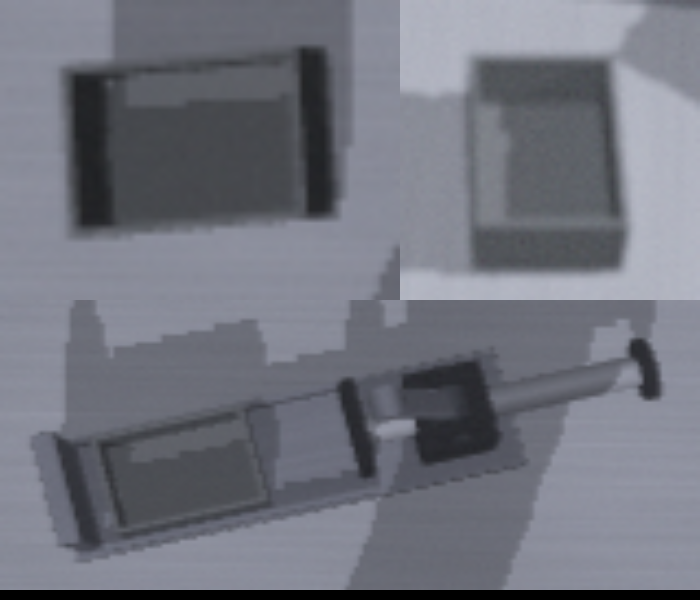

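The crop shows the chosen box (upper left in top view, upper right in side view) is oblong with an open rectangular mouth, matching the box in the keeper. Moving now.

```bash
cat >> h.py <<'E'
from scipy.spatial.transform import Rotation as Ro
K0=np.array([573.4,49.7]);KY=15.4
def k2w(x,y):
    t=np.radians(KY);return K0+x*np.array([np.cos(t),np.sin(t)])+y*np.array([-np.sin(t),np.cos(t)])
def down(yaw): # tool y at world angle yaw, z down
    y=np.array([np.cos(yaw*np.pi/180),np.sin(yaw*np.pi/180),0]);z=np.array([0,0,-1.]);return Ro.from_matrix(np.stack([np.cross(y,z),y,z],1))
def plan(p0,R0,p1,R1,step=40,n=None):
    p=np.array(p0,float);n=n or int(np.ceil(max(np.linalg.norm(p1-p)/step,np.degrees((R0.inv()*R1).magnitude())/7,1)))
    R=R0;print('n',n)
    for i in range(n):
        d=R.inv().apply((np.array(p1)-p)/(n-i))/10;w=(R.inv()*R1).as_rotvec(degrees=True)/(n-i)
        d=np.round(d,2);w=np.round(w,2);p=p+R.apply(d*10);R=R*Ro.from_rotvec(w,degrees=True)
        print(*d,'|',*w)
    return p,R
def now():
    s=arm.read_state();return np.array(s['position']),Ro.from_quat(s['ee_rot'])
E
python3 - <<'E'
from h import *
p,R=now();Y=down(103);print(p)
p,R=plan(p,R,[410,-220,230],R,41)
p,R=plan(p,R,[456,332,150],down(186),41)
E
```

```text
[ 140.55940421 -608.96587667  201.91631298]
n 12
-2.92 2.65 -0.23 | 0.0 0.0 0.0
-2.92 2.65 -0.23 | 0.0 0.0 0.0
-2.92 2.65 -0.23 | 0.0 0.0 0.0
-2.92 2.65 -0.24 | 0.0 0.0 0.0
-2.91 2.66 -0.23 | 0.0 0.0 0.0
-2.92 2.65 -0.24 | 0.0 0.0 0.0
-2.91 2.66 -0.23 | 0.0 0.0 0.0
-2.92 2.65 -0.24 | 0.0 0.0 0.0
-2.91 2.66 -0.23 | 0.0 0.0 0.0
-2.92 2.65 -0.24 | 0.0 0.0 0.0
-2.91 2.66 -0.23 | 0.0 0.0 0.0
-2.92 2.65 -0.24 | 0.0 0.0 0.0
n 14
-1.21 3.77 0.57 | -0.0 0.0 -5.93
-1.59 3.62 0.57 | -0.0 0.0 -5.93
-1.95 3.44 0.57 | -0.0 0.0 -5.93
-2.3 3.22 0.57 | -0.0 0.0 -5.93
-2.62 2.96 0.57 | -0.0 0.0 -5.93
-2.91 2.68 0.57 | -0.0 0.0 -5.93
-3.17 2.36 0.57 | -0.0 0.0 -5.93
-3.4 2.02 0.57 | -0.0 0.0 -5.93
-3.59 1.66 0.57 | -0.0 0.0 -5.93
-3.75 1.28 0.57 | -0.0 0.0 -5.93
-3.86 0.89 0.58 | -0.0 0.0 -5.93
-3.93 0.48 0.57 | -0.0 0.0 -5.93
-3.96 0.08 0.58 | -0.0 0.0 -5.92
-3.94 -0.34 0.57 | -0.0 0.0 -5.93
```

send_rows(targets=[{"x": -2.9, "y": 2.65, "z": -0.23, "gripper": -1}, {"x": -2.9, "y": 2.65, "z": -0.23, "gripper": -1}, {"x": -2.9, "y": 2.65, "z": -0.23, "gripper": -1}, {"x": -2.9, "y": 2.65, "z": -0.23, "gripper": -1}, {"x": -2.9, "y": 2.65, "z": -0.23, "gripper": -1}])

```text
$.targets[0]: bad value
```

send_rows(targets=[{"x": -2.9, "y": 2.65, "z": -0.23, "gripper": -1}, {"x": -2.9, "y": 2.65, "z": -0.23, "gripper": -1}, {"x": -2.9, "y": 2.65, "z": -0.23, "gripper": -1}, {"x": -2.9, "y": 2.65, "z": -0.23, "gripper": -1}, {"x": -2.9, "y": 2.65, "z": -0.23, "gripper": -1}])

```text
$.targets[0]: bad value
```

send_rows(targets=[{"x": -2.9, "y": 2.65, "z": -0.23, "gripper": -1}, {"x": -2.9, "y": 2.65, "z": -0.23, "gripper": -1}, {"x": -1.2, "y": 3.77, "z": 0.57, "az": -5.93, "gripper": -1}, {"x": -1.6, "y": 3.62, "z": 0.57, "az": -5.93, "gripper": -1}, {"x": -1.95, "y": 3.44, "z": 0.57, "az": -5.93, "gripper": -1}])

```text
$.targets[0]: bad value
```

send_rows(targets=[{"x": -2.3, "y": 3.22, "z": 0.57, "az": -5.93, "gripper": -1}, {"x": -2.6, "y": 2.96, "z": 0.57, "az": -5.93, "gripper": -1}, {"x": -2.9, "y": 2.68, "z": 0.57, "az": -5.93, "gripper": -1}, {"x": -3.15, "y": 2.36, "z": 0.57, "az": -5.93, "gripper": -1}, {"x": -3.4, "y": 2.0, "z": 0.57, "az": -5.93, "gripper": -1}])

```text
$.targets[0]: bad value
```

send_rows(targets=[{"x": -3.6, "y": 1.65, "z": 0.57, "az": -5.93, "gripper": -1}, {"x": -3.75, "y": 1.3, "z": 0.57, "az": -5.93, "gripper": -1}, {"x": -3.85, "y": 0.9, "z": 0.57, "az": -5.93, "gripper": -1}, {"x": -3.9, "y": 0.5, "z": 0.57, "az": -5.93, "gripper": -1}, {"x": -3.95, "y": 0.1, "z": 0.57, "az": -5.93, "gripper": -1}])

```text
$.targets[0]: bad value
```

send_rows(targets=[{"x": -3.94, "y": -0.34, "z": 0.57, "az": -5.93, "gripper": -1}, {"gripper": -1}])

```text
$.targets[0]: bad value
```

```bash
python3 - <<'E'
from h import *
p,R=now();print(np.round(p,1),R.as_matrix().round(3))
snap('wrist','w0.png');print(arm.boxes_of('wrist','loose_box')[:2])
plan(p,R,[456,332.5,60],down(186),41)
E
```

```text
[ 140.6 -609.   201.9] [[-0.974 -0.225  0.   ]
 [-0.225  0.974  0.   ]
 [-0.     0.    -1.   ]]
[{'rect': [590.2, 441.5, 36.1, 38.2], 'score': 0.22}]
n 25
-2.08 3.39 0.57 | -0.0 0.0 -3.32
-2.27 3.26 0.57 | -0.0 0.0 -3.32
-2.45 3.12 0.57 | -0.0 0.0 -3.32
-2.63 2.98 0.57 | -0.0 0.0 -3.32
-2.8 2.82 0.57 | -0.0 0.0 -3.32
-2.96 2.65 0.57 | -0.0 0.0 -3.32
-3.11 2.48 0.57 | -0.0 0.0 -3.32
-3.24 2.29 0.57 | -0.0 0.0 -3.32
-3.37 2.1 0.57 | -0.0 0.0 -3.32
-3.49 1.9 0.57 | -0.0 0.0 -3.32
-3.59 1.7 0.57 | -0.0 0.0 -3.32
-3.68 1.49 0.57 | -0.0 0.0 -3.32
-3.76 1.27 0.57 | -0.0 0.0 -3.32
-3.83 1.05 0.57 | -0.0 0.0 -3.32
-3.88 0.83 0.56 | -0.0 0.0 -3.32
-3.93 0.6 0.57 | -0.0 0.0 -3.32
-3.95 0.37 0.56 | -0.0 0.0 -3.32
-3.97 0.14 0.57 | -0.0 0.0 -3.32
-3.97 -0.09 0.56 | -0.0 0.0 -3.32
-3.96 -0.32 0.57 | -0.0 0.0 -3.32
-3.93 -0.55 0.56 | -0.0 0.0 -3.32
-3.89 -0.77 0.57 | -0.0 0.0 -3.32
-3.85 -1.0 0.56 | -0.0 0.0 -3.32
-3.78 -1.22 0.57 | -0.0 0.0 -3.32
-3.7 -1.44 0.56 | -0.0 0.0 -3.33
```

View pics/w0.png

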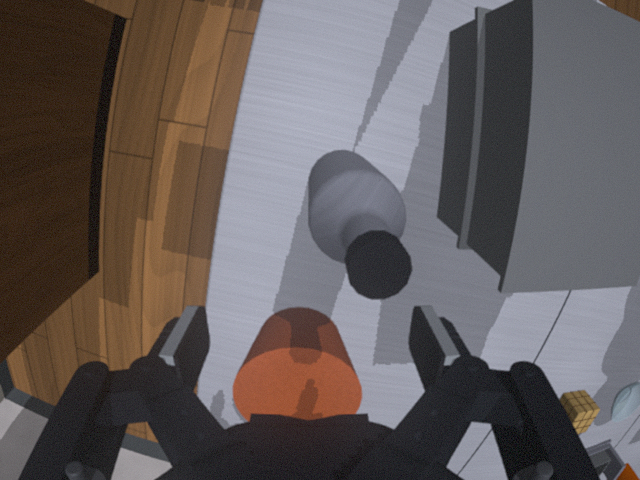

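The wrist view shows the start surroundings (a pot and a bottle under the gripper), and the moves were refused, probably because every key is needed. I try with full rows, rising first.

send_rows(targets=[{"x": 0, "y": 0, "z": -4, "ax": 0, "ay": 0, "az": 0, "gripper": -1}, {"x": 0, "y": 0, "z": -4, "ax": 0, "ay": 0, "az": 0, "gripper": -1}, {"x": -2.9, "y": 2.65, "z": 0, "ax": 0, "ay": 0, "az": 0, "gripper": -1}, {"x": -2.9, "y": 2.65, "z": 0, "ax": 0, "ay": 0, "az": 0, "gripper": -1}, {"x": -2.9, "y": 2.65, "z": 0, "ax": 0, "ay": 0, "az": 0, "gripper": -1}])

```text
clock: 1.57
position: [207.9, -511.2, 282.4]
ee_rot: [-0.112, 0.994, -0.001, 0.001]
contact_force: [1.0, 0.7, 0.0]
gripper_width: 85.5
grasp_force: 0.0
```

send_rows(targets=[{"x": -2.9, "y": 2.65, "z": 0, "ax": 0, "ay": 0, "az": 0, "gripper": -1}, {"x": -2.9, "y": 2.65, "z": 0, "ax": 0, "ay": 0, "az": 0, "gripper": -1}, {"x": -2.9, "y": 2.65, "z": 0, "ax": 0, "ay": 0, "az": 0, "gripper": -1}, {"x": -2.9, "y": 2.65, "z": 0, "ax": 0, "ay": 0, "az": 0, "gripper": -1}, {"x": -2.9, "y": 2.65, "z": 0, "ax": 0, "ay": 0, "az": 0, "gripper": -1}])

```text
clock: 1.98
position: [319.5, -348.5, 282.3]
ee_rot: [-0.113, 0.994, -0.0, 0.0]
contact_force: [0.9, -0.5, -0.1]
gripper_width: 85.5
grasp_force: 0.0
```

send_rows(targets=[{"x": -2.9, "y": 2.65, "z": 0, "ax": 0, "ay": 0, "az": 0, "gripper": -1}, {"x": -2.9, "y": 2.65, "z": 0, "ax": 0, "ay": 0, "az": 0, "gripper": -1}, {"x": -2.9, "y": 2.65, "z": 0, "ax": 0, "ay": 0, "az": 0, "gripper": -1}, {"x": -2.9, "y": 2.65, "z": 0, "ax": 0, "ay": 0, "az": 0, "gripper": -1}, {"x": -1.2, "y": 3.77, "z": 0.6, "ax": 0, "ay": 0, "az": -5.93, "gripper": -1}])

```text
clock: 2.4
position: [414.7, -180.2, 276.7]
ee_rot: [-0.165, 0.986, -0.001, 0.001]
contact_force: [0.8, 1.0, 0.1]
gripper_width: 85.1
grasp_force: 0.0
```

send_rows(targets=[{"x": -1.6, "y": 3.62, "z": 0.6, "ax": 0, "ay": 0, "az": -5.93, "gripper": -1}, {"x": -1.95, "y": 3.44, "z": 0.6, "ax": 0, "ay": 0, "az": -5.93, "gripper": -1}, {"x": -2.3, "y": 3.22, "z": 0.6, "ax": 0, "ay": 0, "az": -5.93, "gripper": -1}, {"x": -2.6, "y": 2.96, "z": 0.6, "ax": 0, "ay": 0, "az": -5.93, "gripper": -1}, {"x": -2.9, "y": 2.68, "z": 0.6, "ax": 0, "ay": 0, "az": -5.93, "gripper": -1}])

```text
clock: 2.82
position: [427.3, 17.4, 246.1]
ee_rot: [-0.414, 0.91, -0.0, 0.001]
contact_force: [0.8, -0.1, 0.5]
gripper_width: 85.5
grasp_force: 0.0
```

send_rows(targets=[{"x": -3.15, "y": 2.35, "z": 0.6, "ax": 0, "ay": 0, "az": -5.93, "gripper": -1}, {"x": -3.4, "y": 2.0, "z": 0.6, "ax": 0, "ay": 0, "az": -5.93, "gripper": -1}, {"x": -3.6, "y": 1.65, "z": 0.6, "ax": 0, "ay": 0, "az": -5.93, "gripper": -1}, {"x": -3.75, "y": 1.3, "z": 0.6, "ax": 0, "ay": 0, "az": -5.93, "gripper": -1}, {"x": -3.85, "y": 0.9, "z": 0.6, "ax": 0, "ay": 0, "az": -5.93, "gripper": -1}])

```text
clock: 3.23
position: [443.6, 214.5, 216.0]
ee_rot: [-0.633, 0.774, -0.0, 0.0]
contact_force: [0.1, -0.3, -0.1]
gripper_width: 85.2
grasp_force: 0.0
```

```bash
python3 - <<'E'
from h import *
p,R=now();print(np.round(p,1),R.as_matrix().round(3))
plan(p,R,[456,332.5,160],down(186),41)
E
```

```text
[443.6 214.5 216. ] [[-0.198 -0.98   0.001]
 [-0.98   0.198  0.001]
 [-0.001 -0.001 -1.   ]]
n 4
-2.95 0.28 1.4 | -0.01 0.01 -4.36
-2.97 0.06 1.4 | -0.01 0.01 -4.36
-2.96 -0.17 1.4 | -0.01 0.01 -4.36
-2.94 -0.39 1.41 | -0.01 0.01 -4.36
```

send_rows(targets=[{"x": -2.95, "y": 0.3, "z": 1.4, "ax": 0, "ay": 0, "az": -4.4, "gripper": -1}, {"x": -2.95, "y": 0.05, "z": 1.4, "ax": 0, "ay": 0, "az": -4.4, "gripper": -1}, {"x": -2.95, "y": -0.15, "z": 1.4, "ax": 0, "ay": 0, "az": -4.4, "gripper": -1}, {"x": -2.9, "y": -0.4, "z": 1.4, "ax": 0, "ay": 0, "az": -4.3, "gripper": -1}, {"x": 0, "y": 0, "z": 0, "ax": 0, "ay": 0, "az": 0, "gripper": -1}])

```text
clock: 3.65
position: [456.0, 332.9, 156.4]
ee_rot: [0.743, -0.669, -0.0, 0.002]
contact_force: [0.1, -1.1, -0.6]
gripper_width: 85.5
grasp_force: 0.0
```

```bash
cat >> h.py <<'E'
def wcloud(d,T,k):
    v,u=np.mgrid[:480,:640];x=u-k[2];y=v-k[3];r=np.hypot(x,y)+1e-9;t=r/k[0]
    s=np.where(t<1.3,np.tan(np.minimum(t,1.3)),np.nan)/r
    P=np.stack([x*s*d,y*s*d,d],-1);W=P@T[:3,:3].T+T[:3,3];W[d<=0]=np.nan;return W
def rect(W,c,r,z0,z1,nm=''):
    P=W.reshape(-1,3);P=P[np.isfinite(P).all(1)];Q=P[(np.hypot(*(P[:,:2]-c).T)<r)&(P[:,2]>z0)&(P[:,2]<z1)]
    if len(Q)>5:
        R=cv2.minAreaRect(Q[:,:2].astype(np.float32));print(nm,len(Q),np.round(R[0],1),np.round(R[1],1),round(R[2],1),np.round(np.percentile(Q[:,2],[5,50,95]),1))
E
python3 - <<'E'
from h import *
p,R=now();print(np.round(p,1),R.as_matrix().round(3)[:,1])
q,d,m=snap('wrist','w1.png');k=[m[x] for x in('fx','fy','cx','cy')]
W=wcloud(d,np.array(m['cam_to_world']),k);
for z in(34,39,42):rect(W,(456,332),60,z,52,'loose')
rect(W,(456,332),60,-6,6,'table')
plan(p,R,[456,332.5,6],down(186),41)
E
```

```text
[456.  332.9 156.4] [-0.994 -0.105  0.003]
loose 1756 [456.1 329.3] [58.  80.8] 6.0 [36.1 44.2 45.6]
loose 1482 [456.1 329.3] [58.  80.8] 6.0 [40.8 44.5 45.7]
loose 1358 [456.1 329.3] [58.  80.8] 6.0 [43.  44.5 45.7]
table 5534 [455.8 331.6] [118.8 119.4] 68.3 [-0.6  0.6  1.9]
n 4
0.0 -0.01 3.76 | 0.04 -0.03 0.01
0.0 -0.01 3.76 | 0.04 -0.04 0.0
0.01 -0.0 3.76 | 0.05 -0.03 0.01
0.01 -0.0 3.76 | 0.04 -0.04 0.0
```

View pics/w1.png

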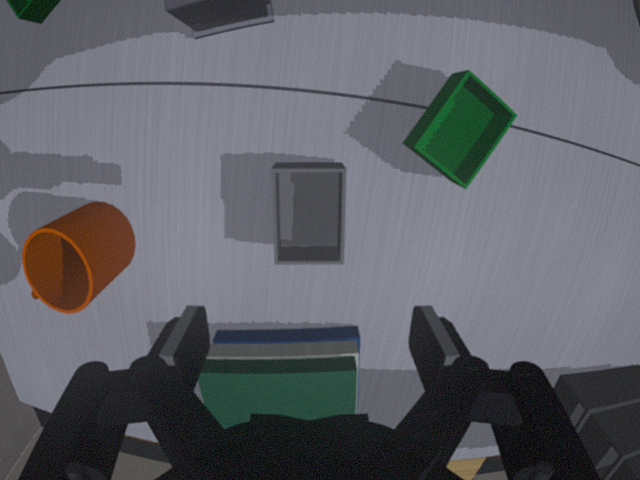

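The wrist view shows the box at (309,213), centred between the fingers, with its size and yaw as expected. Descending.

send_rows(targets=[{"x": 0.3, "y": 0, "z": 4, "ax": 0, "ay": 0, "az": 0, "gripper": -1}, {"x": 0, "y": 0, "z": 4, "ax": 0, "ay": 0, "az": 0, "gripper": -1}, {"x": 0, "y": 0, "z": 4, "ax": 0, "ay": 0, "az": 0, "gripper": -1}, {"x": 0, "y": 0, "z": 2, "ax": 0, "ay": 0, "az": 0, "gripper": -1}, {"x": 0, "y": 0, "z": 1, "ax": 0, "ay": 0, "az": 0, "gripper": -1}])

```text
clock: 4.12
position: [455.6, 324.1, 7.3]
ee_rot: [0.741, -0.672, 0.0, 0.003]
contact_force: [0.5, -0.1, 0.5]
gripper_width: 85.5
grasp_force: 0.0
```

send_rows(targets=[{"x": 0, "y": 0, "z": 0, "ax": 0, "ay": 0, "az": 0, "gripper": 1}, {"x": 0, "y": 0, "z": 0, "ax": 0, "ay": 0, "az": 0, "gripper": 1}, {"x": 0, "y": 0, "z": 0, "ax": 0, "ay": 0, "az": 0, "gripper": 1}, {"x": 0, "y": 0, "z": 0, "ax": 0, "ay": 0, "az": 0, "gripper": 1}, {"x": 0, "y": 0, "z": 0, "ax": 0, "ay": 0, "az": 0, "gripper": 1}])

```text
clock: 4.53
position: [460.9, 329.9, 14.3]
ee_rot: [0.742, -0.67, 0.001, -0.006]
contact_force: [4.9, -0.1, 7.8]
gripper_width: 25.7
grasp_force: 3.6
```

```bash
python3 - <<'E'
from h import *
q,d,m=snap('wrist','w2.png')
s=arm.read_state();print({k:np.round(s[k],2) for k in('clock','position','contact_force','gripper_width','grasp_force')})
E
```

```text
{'clock': np.float64(4.58), 'position': array([461.41, 330.39,  14.63]), 'contact_force': array([ 4.  , -0.44,  6.61]), 'gripper_width': np.float64(17.36), 'grasp_force': np.float64(3.52)}
```

View pics/w2.png

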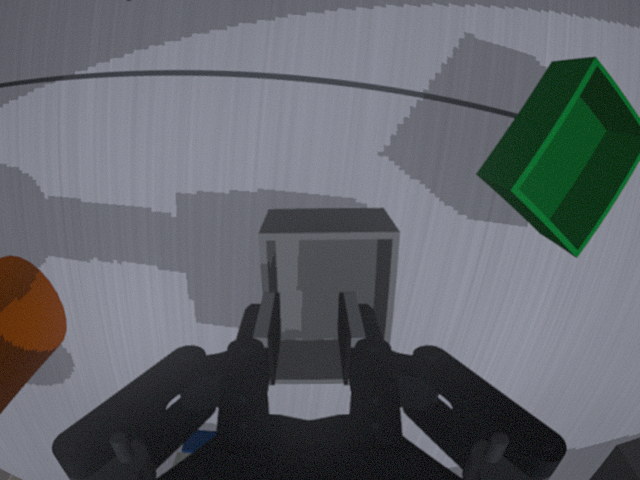

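The fingers appear to be inside the mouth of the box (270-350, 320). I check this with the depth.

```bash
python3 - <<'E'
from h import *
a=np.load('pics/w2.npz');W=wcloud(a['d'],a['T'],a['k'])
for v in(215,222,235,260,290,310,330,350,375):print(v,[tuple(np.round(W[v,u]).tolist()) for u in(255,266,272,310,345,352,390,405)])
q,d,m=snap('side','s2.png');cv2.imwrite('pics/s2c.png',cv2.resize(q[300:440,260:440],(771,600))[:,:,::-1])
B=cloud(d,np.array(m['cam_to_world']),[m[x] for x in('fx','fy','cx','cy')]);rect(B,(456,325),60,36,50,'side')
E
```

```text
215 [(493.0, 302.0, -1.0), (485.0, 296.0, 18.0), (482.0, 296.0, 16.0), (464.0, 293.0, 18.0), (448.0, 291.0, 20.0), (445.0, 291.0, 20.0), (422.0, 294.0, -1.0), (414.0, 293.0, -1.0)]
222 [(492.0, 305.0, 0.0), (484.0, 296.0, 28.0), (481.0, 295.0, 28.0), (464.0, 294.0, 28.0), (449.0, 291.0, 30.0), (446.0, 291.0, 30.0), (430.0, 289.0, 32.0), (413.0, 297.0, 0.0)]
235 [(492.0, 313.0, 0.0), (482.0, 296.0, 45.0), (480.0, 296.0, 43.0), (464.0, 294.0, 44.0), (450.0, 293.0, 43.0), (447.0, 292.0, 44.0), (432.0, 291.0, 44.0), (412.0, 304.0, 1.0)]
260 [(492.0, 328.0, -2.0), (481.0, 307.0, 44.0), (480.0, 315.0, 25.0), (462.0, 320.0, 8.0), (444.0, 318.0, 9.0), (440.0, 318.0, 8.0), (429.0, 302.0, 42.0), (409.0, 318.0, 1.0)]
290 [(490.0, 346.0, 0.0), (480.0, 322.0, 43.0), (nan, nan, nan), (460.0, 338.0, 8.0), (441.0, 336.0, 8.0), (437.0, 335.0, 9.0), (427.0, 316.0, 44.0), (405.0, 337.0, -1.0)]
310 [(483.0, 324.0, 56.0), (478.0, 320.0, 63.0), (476.0, 320.0, 62.0), (459.0, 350.0, 9.0), (448.0, 317.0, 61.0), (445.0, 316.0, 63.0), (425.0, 325.0, 44.0), (402.0, 350.0, -0.0)]
330 [(481.0, 320.0, 77.0), (477.0, 319.0, 77.0), (475.0, 319.0, 77.0), (457.0, 363.0, 8.0), (449.0, 317.0, 75.0), (447.0, 316.0, 77.0), (423.0, 337.0, 44.0), (399.0, 364.0, 1.0)]
350 [(479.0, 319.0, 90.0), (476.0, 324.0, 83.0), (474.0, 325.0, 80.0), (456.0, 369.0, 20.0), (449.0, 322.0, 80.0), (447.0, 320.0, 83.0), (436.0, 314.0, 90.0), (396.0, 379.0, 0.0)]
375 [(477.0, 318.0, 102.0), (475.0, 330.0, 89.0), (473.0, 337.0, 81.0), (456.0, 370.0, 41.0), (447.0, 334.0, 81.0), (446.0, 327.0, 88.0), (438.0, 314.0, 103.0), (431.0, 319.0, 97.0)]
side 228 [447.  333.8] [58.3 81.1] 6.8 [37.  43.  46.5]
```

View pics/s2c.png

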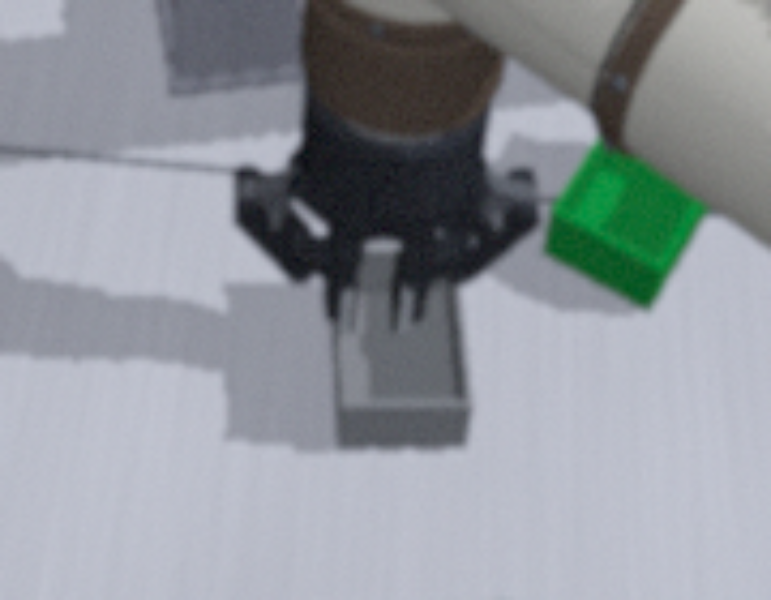

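```bash
python3 - <<'E'
from h import *
for f,us in(('w1',(196,205,415,425)),('w2',(270,276,340,346))):
    a=np.load(f'pics/{f}.npz');W=wcloud(a['d'],a['T'],a['k']);print(f,a['k'],a['T'].round(2).tolist())
    for v in range(276,330,6):print(v,[tuple(np.round(W[v,u]).tolist()) for u in us])
print(now()[0],arm.read_state()['joints'])
E
```

```text
w1 [371.64829954 371.64829954 308.82338811 235.36970517] [[-0.99, -0.1, -0.04, 464.8], [-0.1, 0.94, 0.32, 247.27], [0.0, 0.32, -0.95, 329.2], [0.0, 0.0, 0.0, 1.0]]
276 [(561.0, 413.0, 1.0), (551.0, 411.0, 2.0), (342.0, 391.0, 1.0), (331.0, 390.0, 0.0)]
282 [(561.0, 419.0, 2.0), (552.0, 419.0, -1.0), (341.0, 397.0, 1.0), (330.0, 397.0, 0.0)]
288 [(561.0, 427.0, 1.0), (552.0, 426.0, 0.0), (339.0, 405.0, -1.0), (328.0, 403.0, 1.0)]
294 [(561.0, 434.0, 1.0), (552.0, 433.0, -0.0), (337.0, 411.0, -0.0), (327.0, 410.0, 1.0)]
300 [(561.0, 440.0, 2.0), (552.0, 440.0, 1.0), (336.0, 418.0, 1.0), (324.0, 418.0, -0.0)]
306 [(502.0, 324.0, 204.0), (552.0, 447.0, 0.0), (414.0, 316.0, 202.0), (411.0, 315.0, 204.0)]
312 [(501.0, 324.0, 208.0), (499.0, 328.0, 200.0), (414.0, 318.0, 203.0), (412.0, 315.0, 208.0)]
318 [(499.0, 324.0, 213.0), (499.0, 331.0, 201.0), (414.0, 319.0, 206.0), (413.0, 315.0, 212.0)]
324 [(500.0, 327.0, 212.0), (498.0, 332.0, 204.0), (414.0, 322.0, 206.0), (415.0, 315.0, 218.0)]
w2 [371.64829954 371.64829954 308.82338811 235.36970517] [[-0.99, -0.1, -0.02, 468.11], [-0.1, 0.94,
[... 313 characters left out ...]
 8.0), (441.0, 334.0, 9.0)]
294 [(478.0, 320.0, 50.0), (476.0, 319.0, 50.0), (449.0, 317.0, 48.0), (447.0, 317.0, 49.0)]
300 [(478.0, 319.0, 55.0), (475.0, 319.0, 55.0), (450.0, 317.0, 54.0), (447.0, 317.0, 54.0)]
306 [(477.0, 319.0, 60.0), (475.0, 319.0, 60.0), (449.0, 320.0, 54.0), (447.0, 317.0, 58.0)]
312 [(477.0, 320.0, 63.0), (474.0, 321.0, 61.0), (449.0, 321.0, 57.0), (448.0, 317.0, 63.0)]
318 [(476.0, 319.0, 69.0), (474.0, 324.0, 62.0), (449.0, 323.0, 58.0), (448.0, 317.0, 68.0)]
324 [(476.0, 319.0, 73.0), (474.0, 326.0, 62.0), (448.0, 326.0, 58.0), (448.0, 317.0, 72.0)]
[461.53397842 330.56632479  14.74872089] [ 0.90843792  0.48528574 -0.37189776  0.00403344 -0.70013133 -0.8093478 ]
```

The depth shows the finger tips really lie about 31 mm (shut) to 44 mm (open) behind the reported TCP, so the fingers closed above the rim and rest on it. I rise, open, re-measure, and use that offset from now on.

send_rows(targets=[{"x": 0, "y": 0, "z": -3, "ax": 0, "ay": 0, "az": 0, "gripper": 1}, {"x": 0, "y": 0, "z": -4, "ax": 0, "ay": 0, "az": 0, "gripper": 1}, {"x": 0, "y": 0, "z": -2, "ax": 0, "ay": 0, "az": 0, "gripper": -1}, {"x": 0, "y": 0, "z": 0, "ax": 0, "ay": 0, "az": 0, "gripper": -1}, {"x": 0, "y": 0, "z": 0, "ax": 0, "ay": 0, "az": 0, "gripper": -1}])

```text
clock: 5.05
position: [457.9, 327.9, 103.2]
ee_rot: [0.741, -0.671, -0.0, -0.003]
contact_force: [-0.0, -0.2, 0.0]
gripper_width: 35.8
grasp_force: 0.0
```

send_rows(targets=[{"x": 0, "y": 0, "z": 0, "ax": 0, "ay": 0, "az": 0, "gripper": -1}, {"x": 0, "y": 0, "z": 0, "ax": 0, "ay": 0, "az": 0, "gripper": -1}, {"x": 0, "y": 0, "z": 0, "ax": 0, "ay": 0, "az": 0, "gripper": -1}])

```text
clock: 5.3
position: [456.4, 326.1, 98.9]
ee_rot: [0.742, -0.671, 0.0, 0.001]
contact_force: [0.2, 0.5, -0.1]
gripper_width: 72.2
grasp_force: 0.0
```

```bash
python3 - <<'E'
from h import *
p,R=now();print(np.round(p,1),R.as_matrix().round(3)[:,1],arm.read_state()['gripper_width'])
q,d,m=snap('wrist','w3.png');W=wcloud(d,np.array(m['cam_to_world']),[m[x] for x in('fx','fy','cx','cy')])
rect(W,(456,331),55,39,50,'loose')
for v in (306,312):print([tuple(np.round(W[v,u]).tolist()) for u in (196,205,415,425)])
E
```

```text
[456.4 326.1  98.9] [-0.995 -0.1    0.002] 72.23723746757393
loose 2196 [443.  331.8] [58.2 81.6] 5.5 [39.9 43.1 44.3]
[(546.0, 408.0, -1.0), (499.0, 319.0, 145.0), (415.0, 311.0, 143.0), (349.0, 388.0, -0.0)]
[(503.0, 322.0, 144.0), (498.0, 319.0, 149.0), (417.0, 310.0, 150.0), (410.0, 314.0, 143.0)]
```

send_rows(targets=[{"x": -0.7, "y": 1.3, "z": 0, "ax": 0, "ay": 0, "az": 0, "gripper": -1}, {"x": 0, "y": 0, "z": 3, "ax": 0, "ay": 0, "az": 0, "gripper": -1}, {"x": 0, "y": 0, "z": 3, "ax": 0, "ay": 0, "az": 0, "gripper": -1}, {"x": 0, "y": 0, "z": 0, "ax": 0, "ay": 0, "az": 0, "gripper": -1}, {"x": 0, "y": 0, "z": 0, "ax": 0, "ay": 0, "az": 0, "gripper": -1}])

```text
clock: 5.77
position: [442.5, 331.2, 38.3]
ee_rot: [0.742, -0.671, 0.0, 0.003]
contact_force: [0.1, -0.2, 0.5]
gripper_width: 85.5
grasp_force: 0.0
```

send_rows(targets=[{"x": 0, "y": 0, "z": 2.5, "ax": 0, "ay": 0, "az": 0, "gripper": -1}, {"x": 0, "y": 0, "z": 2.5, "ax": 0, "ay": 0, "az": 0, "gripper": -1}, {"x": 0, "y": 0, "z": 1.6, "ax": 0, "ay": 0, "az": 0, "gripper": -1}, {"x": 0, "y": 0, "z": 0, "ax": 0, "ay": 0, "az": 0, "gripper": -1}, {"x": 0, "y": 0, "z": 0, "ax": 0, "ay": 0, "az": 0, "gripper": -1}])

```text
clock: 6.18
position: [444.1, 332.9, -25.2]
ee_rot: [0.742, -0.671, 0.0, -0.0]
contact_force: [0.8, 0.9, -0.5]
gripper_width: 85.2
grasp_force: 0.0
```

send_rows(targets=[{"x": 0, "y": 0, "z": 0, "ax": 0, "ay": 0, "az": 0, "gripper": 1}, {"x": 0, "y": 0, "z": 0, "ax": 0, "ay": 0, "az": 0, "gripper": 1}, {"x": 0, "y": 0, "z": 0, "ax": 0, "ay": 0, "az": 0, "gripper": 1}, {"x": 0, "y": 0, "z": 0, "ax": 0, "ay": 0, "az": 0, "gripper": 1}, {"x": 0, "y": 0, "z": 0, "ax": 0, "ay": 0, "az": 0, "gripper": 1}])

```text
clock: 6.6
position: [444.4, 333.7, -24.0]
ee_rot: [0.742, -0.671, 0.0, -0.002]
contact_force: [-1.5, 0.2, 6.4]
gripper_width: 57.5
grasp_force: 65.0
```

send_rows(targets=[{"x": 0, "y": 0, "z": -1.5, "ax": 0, "ay": 0, "az": 0, "gripper": 1}, {"x": 0, "y": 0, "z": -4, "ax": 0, "ay": 0, "az": 0, "gripper": 1}, {"x": 0, "y": 0, "z": -4, "ax": 0, "ay": 0, "az": 0, "gripper": 1}, {"x": 0, "y": 0, "z": -3.5, "ax": 0, "ay": 0, "az": 0, "gripper": 1}, {"x": 0, "y": 0, "z": 0, "ax": 0, "ay": 0, "az": 0, "gripper": 1}])

```text
clock: 7.02
position: [447.0, 336.1, 112.3]
ee_rot: [0.742, -0.67, 0.0, -0.008]
contact_force: [0.4, 0.6, -1.2]
gripper_width: 57.1
grasp_force: 64.8
```

```bash
python3 - <<'E'
from h import *
p,R=now();print(np.round(p,1),R.as_matrix().round(3)[:,1],arm.read_state()['gripper_width'])
q,d,m=snap('wrist','w4.png');W=wcloud(d,np.array(m['cam_to_world']),[m[x] for x in('fx','fy','cx','cy')])
V=W.reshape(-1,3);V=V[np.isfinite(V).all(1)];L=R.inv().apply(V-p)
Q=L[(abs(L[:,0])<60)&(abs(L[:,1])<29)&(L[:,2]>-40)&(L[:,2]<45)]
print(np.histogram(Q[:,2],np.arange(-40,46,5)))
rim=Q[(Q[:,2]<-10)];print(rim.min(0),rim.max(0),cv2.minAreaRect(rim[:,:2].astype(np.float32)))
t=k2w(0,65);print(t)
plan(p,R,[t[0],t[1],120],down(195.4),40)
E
```

```text
[447.  336.1 112.3] [-0.995 -0.102 -0.013] 57.07934059080538
(array([ 2031,  2037, 13353,     0,     0,     0,     0,     0,     0,
           0,     0,     0,     0,     0,     0,     0,     0]), array([-40, -35, -30, -25, -20, -15, -10,  -5,   0,   5,  10,  15,  20,
        25,  30,  35,  40,  45]))
[-35.70941925 -26.91271422 -39.99826433] [ 43.66686109  28.96629269 -25.28496665] ((3.927112579345703, 0.9176311492919922), (79.3483657836914, 55.87794494628906), 0.16015931963920593)
[556.13885236 112.36620128]
n 7
3.34 -1.23 -0.13 | -0.11 0.08 -1.37
3.37 -1.15 -0.13 | -0.11 0.08 -1.37
3.39 -1.07 -0.12 | -0.11 0.07 -1.37
3.42 -0.98 -0.12 | -0.11 0.08 -1.36
3.44 -0.9 -0.12 | -0.11 0.07 -1.37
3.46 -0.82 -0.12 | -0.11 0.08 -1.36
3.47 -0.74 -0.11 | -0.11 0.07 -1.37
```

Box is held at 57 mm, centred about 4 mm along tool x. Moving partway and measuring the base from there.

send_rows(targets=[{"x": 3.35, "y": -1.2, "z": -0.2, "ax": 0, "ay": 0, "az": -1.4, "gripper": 1}, {"x": 3.35, "y": -1.15, "z": -0.2, "ax": 0, "ay": 0, "az": -1.4, "gripper": 1}, {"x": 3.4, "y": -1.05, "z": -0.2, "ax": 0, "ay": 0, "az": -1.4, "gripper": 1}, {"x": 0, "y": 0, "z": 0, "ax": 0, "ay": 0, "az": 0, "gripper": 1}, {"x": 0, "y": 0, "z": 0, "ax": 0, "ay": 0, "az": 0, "gripper": 1}])

```text
clock: 7.48
position: [489.2, 234.1, 108.7]
ee_rot: [0.764, -0.645, -0.0, 0.001]
contact_force: [-0.2, 0.8, -1.3]
gripper_width: 57.1
grasp_force: 64.7
```

```bash
python3 - <<'E'
from h import *
p,R=now();print(np.round(p,1),R.as_matrix().round(3))
q,d,m=snap('wrist','w5.png');W=wcloud(d,np.array(m['cam_to_world']),[m[x] for x in('fx','fy','cx','cy')])
t=np.radians(KY);ex=np.array([np.cos(t),np.sin(t)]);ey=np.array([-np.sin(t),np.cos(t)])
V=W.reshape(-1,3);V=V[np.isfinite(V).all(1)];L=R.inv().apply(V-p)
kx=(V[:,:2]-K0)@ex;ky=(V[:,:2]-K0)@ey
hold=(abs(L[:,0])<60)&(L[:,2]<5)&(L[:,2]>-90)&(abs(L[:,1])<70)
def mr(s,nm):
    r=cv2.minAreaRect(V[s][:,:2].astype(np.float32));c=np.array(r[0])-K0;print(nm,s.sum(),np.round(r[0],1),np.round(r[1],1),round(r[2],1),'k',np.round([c@ex,c@ey],1),np.median(V[s][:,2]).round(1))
z=V[:,2]
mr((abs(kx)<45)&(ky>5)&(ky<115)&(z>47)&(z<57)&~hold,'base')
mr((abs(kx)<45)&(ky>108)&(ky<150)&(z>80)&(z<90)&~hold,'stop')
mr((abs(kx)<50)&(ky>-20)&(ky<112)&(z>16)&(z<24)&~hold,'rails')
h=hold&(abs(L[:,1])<50)
for lo,hi in((-75,-55),(-33,-25)):
  Q=L[(abs(L[:,0])<60)&(abs(L[:,1])<33)&(L[:,2]>lo)&(L[:,2]<hi)]
  if len(Q)>5:print(lo,len(Q),Q.min(0).round(1),Q.max(0).round(1),np.median(Q[:,2]).round(1),cv2.minAreaRect(Q[:,:2].astype(np.float32)))
# tilt of the held box floor
Q=L[(abs(L[:,0])<30)&(abs(L[:,1])<20)&(L[:,2]>-36)&(L[:,2]<-22)]
A=np.c_[Q[:,:2],np.ones(len(Q))];print('floor plane',len(Q),np.linalg.lstsq(A,Q[:,2],rcond=None)[0].round(4))
E
```

```text
[489.2 234.1 108.7] [[ 0.169 -0.986 -0.002]
 [-0.986 -0.169 -0.001]
 [ 0.001  0.002 -1.   ]]
base 1655 [554.5 117.1] [58.7 73.8] 15.3 k [-0.4 70. ] 51.3
stop 2553 [539.7 170.7] [64.2 12.5] 15.2 k [ -0.3 125.6] 84.3
rails 5999 [554.  117.7] [69.9 83.5] 14.3 k [-0.7 70.8] 16.9
-75 10787 [-38. -33. -75.] [ 41.3  33.  -55. ] -66.3 ((1.6595039367675781, 0.03804779052734375), (65.98202514648438, 79.28893280029297), 89.75447845458984)
-33 11353 [-38.1 -28.4 -33. ] [ 41.1  29.2 -28.4] -32.3 ((1.5292930603027344, 0.3243293762207031), (79.18401336669922, 57.552642822265625), 0.08877386897802353)
floor plane 9102 [-2.30000e-03 -1.50000e-03 -3.24644e+01]
```

View pics/w5.png

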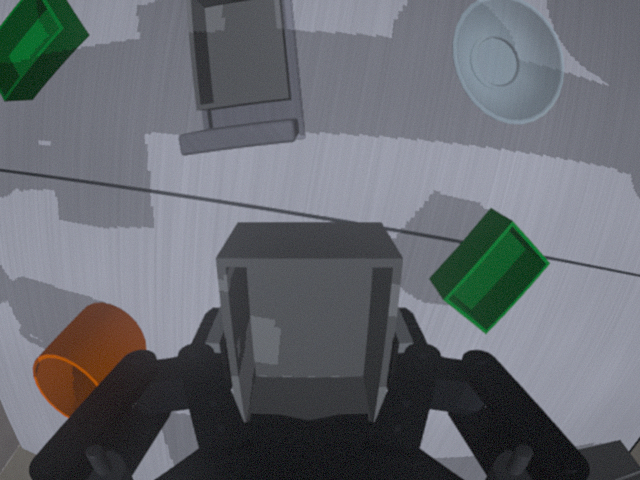

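The wrist picture shows the held box level between the fingers (310,330), with the base box (240,55) and stop (240,135) ahead, and the wrist and top measurements agree.

```bash
python3 - <<'E'
from h import *
p,R=now();t=k2w(0.2,68.3);print(t)
plan(p,R,[t[0],t[1],108],down(195.3),35)
E
```

```text
[555.45533626 115.60082733]
n 4
3.23 -1.13 0.02 | 0.03 -0.01 -1.37
3.26 -1.05 0.02 | 0.03 -0.01 -1.38
3.28 -0.97 0.02 | 0.03 -0.01 -1.37
3.3 -0.89 0.02 | 0.03 -0.0 -1.38
```

send_rows(targets=[{"x": 3.2, "y": -1.1, "z": 0, "ax": 0, "ay": 0, "az": -1.4, "gripper": 1}, {"x": 3.25, "y": -1.05, "z": 0, "ax": 0, "ay": 0, "az": -1.4, "gripper": 1}, {"x": 3.3, "y": -1, "z": 0, "ax": 0, "ay": 0, "az": -1.4, "gripper": 1}, {"x": 3.3, "y": -0.9, "z": 0, "ax": 0, "ay": 0, "az": -1.3, "gripper": 1}, {"x": 0, "y": 0, "z": 0, "ax": 0, "ay": 0, "az": 0, "gripper": 1}])

```text
clock: 7.95
position: [557.7, 114.2, 108.9]
ee_rot: [0.795, -0.607, -0.0, 0.001]
contact_force: [-0.4, 0.5, -0.7]
gripper_width: 57.4
grasp_force: 64.7
```

send_rows(targets=[{"x": 0, "y": 0, "z": 2, "ax": 0, "ay": 0, "az": 0, "gripper": 1}, {"x": 0, "y": 0, "z": 2, "ax": 0, "ay": 0, "az": 0, "gripper": 1}, {"x": 0, "y": 0, "z": 2, "ax": 0, "ay": 0, "az": 0, "gripper": 1}, {"x": 0, "y": 0, "z": 0, "ax": 0, "ay": 0, "az": 0, "gripper": 1}, {"x": 0, "y": 0, "z": 0, "ax": 0, "ay": 0, "az": 0, "gripper": 1}])

```text
clock: 8.37
position: [555.3, 117.7, 48.7]
ee_rot: [0.796, -0.605, -0.001, 0.002]
contact_force: [1.3, 0.5, -1.1]
gripper_width: 57.2
grasp_force: 64.7
```

```bash
python3 - <<'E'
from h import *
p,R=now();t=k2w(0.2,68.3);print(p,arm.read_state()['gripper_width'])
plan(p,R,[t[0],t[1],35],down(195.3),35)
q,d,m=snap('side','s3.png');cv2.imwrite('pics/s3c.png',cv2.resize(q[190:340,230:390],(640,600))[:,:,::-1])
E
```

```text
[555.29983167 117.65767307  48.67764146] 57.23711122486833
n 1
0.2 0.04 1.37 | 0.2 -0.05 0.21
```

View pics/s3c.png

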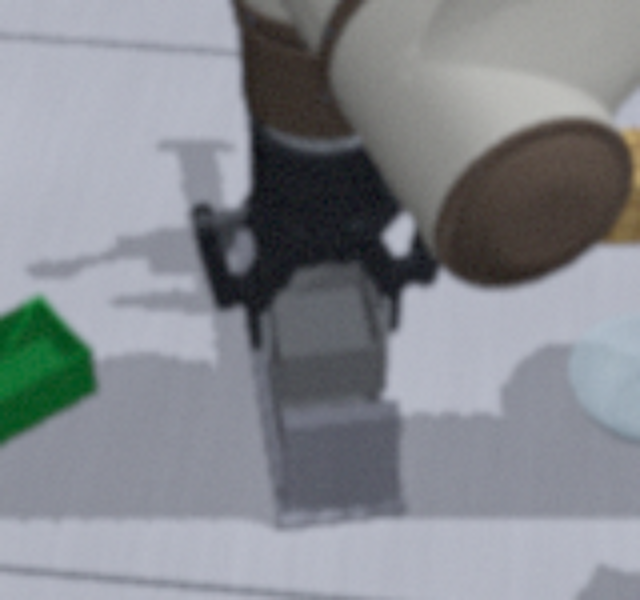

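The side view shows the box held over the base box, behind the stop and aligned with it.

send_rows(targets=[{"x": 0.2, "y": 0, "z": 0.8, "ax": 0, "ay": 0, "az": 0.2, "gripper": 1}, {"x": 0, "y": 0, "z": 0.6, "ax": 0, "ay": 0, "az": 0, "gripper": 1}, {"x": 0, "y": 0, "z": 0, "ax": 0, "ay": 0, "az": 0, "gripper": 1}, {"x": 0, "y": 0, "z": 0, "ax": 0, "ay": 0, "az": 0, "gripper": 1}, {"x": 0, "y": 0, "z": 0, "ax": 0, "ay": 0, "az": 0, "gripper": 1}])

```text
clock: 8.83
position: [557.2, 115.2, 36.2]
ee_rot: [0.795, -0.607, 0.0, -0.0]
contact_force: [0.9, 0.1, -1.6]
gripper_width: 57.8
grasp_force: 64.7
```

send_rows(targets=[{"x": 0, "y": 0, "z": 0.4, "ax": 0, "ay": 0, "az": 0, "gripper": 1}, {"x": 0, "y": 0, "z": 0.3, "ax": 0, "ay": 0, "az": 0, "gripper": 1}, {"x": 0, "y": 0, "z": 0, "ax": 0, "ay": 0, "az": 0, "gripper": 1}, {"x": 0, "y": 0, "z": 0, "ax": 0, "ay": 0, "az": 0, "gripper": 1}])

```text
clock: 9.17
position: [556.7, 115.1, 28.6]
ee_rot: [0.795, -0.607, -0.0, 0.0]
contact_force: [0.2, -0.0, -1.3]
gripper_width: 57.3
grasp_force: 64.7
```

send_rows(targets=[{"x": 0, "y": 0.1, "z": 0.2, "ax": 0, "ay": 0, "az": 0, "gripper": 1}, {"x": 0, "y": 0, "z": 0.2, "ax": 0, "ay": 0, "az": 0, "gripper": 1}, {"x": 0, "y": 0, "z": 0.2, "ax": 0, "ay": 0, "az": 0, "gripper": 1}, {"x": 0, "y": 0, "z": 0.1, "ax": 0, "ay": 0, "az": 0, "gripper": 1}, {"x": 0, "y": 0, "z": 0, "ax": 0, "ay": 0, "az": 0, "gripper": 1}])

```text
clock: 9.58
position: [556.0, 114.9, 22.1]
ee_rot: [0.795, -0.607, 0.0, -0.0]
contact_force: [-0.2, 0.3, -0.5]
gripper_width: 57.4
grasp_force: 65.0
```

send_rows(targets=[{"x": 0, "y": 0, "z": 0.1, "ax": 0, "ay": 0, "az": 0, "gripper": 1}, {"x": 0, "y": 0, "z": 0, "ax": 0, "ay": 0, "az": 0, "gripper": 1}, {"x": 0, "y": 0, "z": 0, "ax": 0, "ay": 0, "az": 0, "gripper": -0.5}, {"x": 0, "y": 0, "z": 0, "ax": 0, "ay": 0, "az": 0, "gripper": -1}, {"x": 0, "y": 0, "z": 0, "ax": 0, "ay": 0, "az": 0, "gripper": -1}])

```text
clock: 10.0
position: [556.1, 115.0, 20.9]
ee_rot: [0.795, -0.607, 0.0, -0.0]
contact_force: [-0.2, 0.5, 0.2]
gripper_width: 85.0
grasp_force: 0.0
```

send_rows(targets=[{"x": 0, "y": 0, "z": 0, "ax": 0, "ay": 0, "az": 0, "gripper": -1}, {"x": 0, "y": 0, "z": 0, "ax": 0, "ay": 0, "az": 0, "gripper": -1}, {"x": 0, "y": 0, "z": -2, "ax": 0, "ay": 0, "az": 0, "gripper": -1}, {"x": 0, "y": 0, "z": -3, "ax": 0, "ay": 0, "az": 0, "gripper": -1}, {"x": 0, "y": 0, "z": -4, "ax": 0, "ay": 0, "az": 0, "gripper": -1}])

```text
clock: 10.42
position: [553.8, 114.0, 109.1]
ee_rot: [0.794, -0.607, -0.002, 0.003]
contact_force: [0.0, 0.4, -1.0]
gripper_width: 85.1
grasp_force: 0.0
```

send_rows(targets=[{"x": 0, "y": 0, "z": -4, "ax": 0, "ay": 0, "az": 0, "gripper": -1}, {"x": 0, "y": 0, "z": 0, "ax": 0, "ay": 0, "az": 0, "gripper": -1}, {"x": 0, "y": 0, "z": 0, "ax": 0, "ay": 0, "az": 0, "gripper": -1}])

```text
clock: 10.67
position: [557.6, 115.7, 153.9]
ee_rot: [0.795, -0.607, 0.001, -0.003]
contact_force: [-0.1, -1.0, -0.3]
gripper_width: 85.3
grasp_force: 0.0
```

```bash
cat >> h.py <<'E'
def kp(V):
    t=np.radians(KY);D=V[:,:2]-K0
    return np.c_[D@[np.cos(t),np.sin(t)],D@[-np.sin(t),np.cos(t)],V[:,2]]
def pts(n,f):
    q,d,m=snap(n,f);k=[m[x] for x in('fx','fy','cx','cy')];W=(wcloud if n=='wrist' else cloud)(d,np.array(m['cam_to_world']),k).reshape(-1,3)
    return kp(W[np.isfinite(W).all(1)])
def sel(P,xl,yl,zl):
    return P[(P[:,0]>xl[0])&(P[:,0]<xl[1])&(P[:,1]>yl[0])&(P[:,1]<yl[1])&(P[:,2]>zl[0])&(P[:,2]<zl[1])]
def rep(nm,Q):
    if len(Q)>5:
        r=cv2.minAreaRect(Q[:,:2].astype(np.float32));print(nm,len(Q),'c',np.round(r[0],1),np.round(r[1],1),round(r[2],1),'min',np.percentile(Q,1,0).round(1),'max',np.percentile(Q,99,0).round(1),'med',np.median(Q,0).round(1))
    else:print(nm,len(Q))
E
python3 - <<'E'
from h import *
p,R=now();print(p,kp(p[None]))
for n in('wrist','top','side'):
    P=pts(n,n+'6.png');print(n)
    rep('upper rim',sel(P,(-40,40),(10,117),(84,96)));rep('lower',sel(P,(-40,40),(10,117),(26,50)))
    rep('upper floor',sel(P,(-18,18),(45,90),(40,70)))
    rep('pad',sel(P,(-40,40),(-60,10),(70,92)));rep('lever',sel(P,(-20,20),(-110,0),(93,160)));rep('disc',sel(P,(-40,40),(-230,-170),(20,80)))
    rep('tube',sel(P,(-30,30),(-170,-100),(40,70)))
E
```

```text
[557.55781392 115.7114249  153.94785175] [[  2.25635891  67.84830081 153.94785175]]
wrist
upper rim 1878 c [-1.8 65.4] [80.2 58.5] 89.8 min [-30.8  25.5  84.2] max [ 27.1 105.   88.5] med [-3.6 57.6 86.9]
lower 371 c [ 3.5 42.9] [58.6 54.2] 68.9 min [-31.7  24.5  26.2] max [24.9 49.4 49.9] med [-0.5 25.3 37.7]
upper floor 2633 c [-0.  67.5] [36.  44.9] 0.0 min [-17.7  45.3  50.4] max [17.7 89.5 53.6] med [-0.3 66.4 52.1]
pad 984 c [ -3.8 -28.4] [49.8  7.9] 0.1 min [-27.8 -32.2  71.2] max [ 20.4 -24.5  84.6] med [ -3.7 -28.2  82.8]
lever 1507 c [ -3.5 -53.5] [35.5 16. ] 88.6 min [-11.1 -70.4  93.7] max [  4.3 -35.9 142.5] med [ -3.4 -46.5 138.6]
disc 0
tube 50 c [  -4.5 -101.8] [17.6  3.2] 0.9 min [ -12.9 -103.4   43.6] max [   4.3 -100.3   52.6] med [  -4.3 -101.7   49.5]
top
upper rim 100 c [ 1.2 67.2] [80.  57.7] 89.8 min [-27.6  27.2  84.9] max [ 29.9 106.8  94.2] med [-19.6  34.   91.2]
lower 29 c [-20.5  54.3] [43.  93.8] 33.1 min [-28.9  26.8  26.2] max [ 20.4 105.   49.7] med [-28.4  39.   38.6]
upper floor 128 c [-0.5 55.5] [20.9 35. ] 90.0 min [-17.6  45.2  53. ] max [16.6 6
[... 494 characters left out ...]
35.2   53.3]
side
upper rim 226 c [ 0.  67.6] [83.4 58.4] 89.6 min [-28.8  26.2  84.1] max [ 29.1 108.7  92.6] med [-0.4 78.1 88.8]
lower 9 c [27.7 61.5] [39.5  0.3] 89.4 min [27.6 41.8 27.5] max [28.1 81.2 40.9] med [27.7 60.7 31.6]
upper floor 145 c [ 0. 60.] [29.5 35.2] 89.8 min [-17.6  45.6  51.8] max [17.4 73.9 58.7] med [-0.1 59.3 55. ]
pad 143 c [ -1.2 -25.4] [48.7 10.6] 0.5 min [-25.2 -30.6  70.3] max [ 23.  -20.3  87.7] med [ -1.5 -24.1  80.9]
lever 83 c [ -1.4 -46.1] [15.6 29.9] 1.1 min [ -9.1 -59.9  97. ] max [  6.5 -31.4 146.2] med [ -1.1 -43.2 136.3]
disc 1
tube 36 c [   1.1 -136.1] [49.4 11.4] 75.0 min [  -9.7 -156.6   44.8] max [   6.3 -111.8   56.2] med [   1.3 -133.9   52.1]
```

Nested: rim at about 90 mm, square, centred at keeper y≈66.5. The tube reads about 17 mm (disc face at y≈-183). Shutting the gripper and going behind the disc.

send_rows(targets=[{"x": 4, "y": 0.1, "z": -0.5, "ax": 0, "ay": 0, "az": 0, "gripper": 1}, {"x": 4, "y": 0.1, "z": 0, "ax": 0, "ay": 0, "az": 0, "gripper": 1}, {"x": 4, "y": 0.1, "z": 0, "ax": 0, "ay": 0, "az": 0, "gripper": 1}, {"x": 4, "y": 0, "z": 0, "ax": 0, "ay": 0, "az": 0, "gripper": 1}, {"x": 4, "y": 0, "z": 0, "ax": 0, "ay": 0, "az": 0, "gripper": 1}])

```text
clock: 11.23
position: [604.9, -80.6, 154.0]
ee_rot: [0.795, -0.607, -0.001, 0.001]
contact_force: [0.9, 0.3, 0.3]
gripper_width: 25.7
grasp_force: 0.0
```

send_rows(targets=[{"x": 4, "y": 0, "z": 0, "ax": 0, "ay": 0, "az": 0, "gripper": 1}, {"x": 4, "y": 0, "z": 0, "ax": 0, "ay": 0, "az": 0, "gripper": 1}, {"x": 0.5, "y": 0, "z": 0, "ax": 0, "ay": 0, "az": 0, "gripper": 1}, {"x": 0, "y": 0, "z": 0, "ax": 0, "ay": 0, "az": 0, "gripper": 1}, {"x": 0, "y": 0, "z": 0, "ax": 0, "ay": 0, "az": 0, "gripper": 1}])

```text
clock: 11.65
position: [626.9, -160.9, 154.0]
ee_rot: [0.794, -0.608, -0.002, 0.001]
contact_force: [-0.6, 0.4, -0.3]
gripper_width: -0.1
grasp_force: 0.0
```

```bash
python3 - <<'E'
from h import *
p,R=now();print(p.round(1),kp(p[None]).round(1),R.as_matrix().round(3)[:,1],arm.read_state()['gripper_width'])
q,d,m=snap('wrist','w7.png');T=np.array(m['cam_to_world']);W=wcloud(d,T,[m[x] for x in('fx','fy','cx','cy')]).reshape(-1,3);W=W[np.isfinite(W).all(1)]
L=R.inv().apply(W-p);F=L[(abs(L[:,0])<20)&(abs(L[:,1])<15)&(L[:,2]>-90)&(L[:,2]<10)]
print('finger tool-frame',len(F),np.percentile(F,[1,50,99],axis=0).round(1))
P=kp(W);rep('disc',sel(P,(-40,40),(-200,-150),(20,80)))
E
```

```text
[ 626.9 -160.9  154. ] [[  -4.3 -217.3  154. ]] [-0.965 -0.262  0.003] -0.14728643114977247
finger tool-frame 6931 [[ -9.2 -13.9 -88.8]
 [ 11.2   0.  -71.3]
 [ 13.6  13.8 -35.4]]
disc 1249 c [  -2.4 -169.4] [34.5 30.9] 1.1 min [ -18.4 -184.4   30.3] max [  14.  -156.7   63. ] med [  -2.  -182.1   52.8]
```

send_rows(targets=[{"x": 0, "y": -0.2, "z": 4, "ax": 0, "ay": 0, "az": 0, "gripper": 1}, {"x": 0, "y": 0, "z": 4, "ax": 0, "ay": 0, "az": 0, "gripper": 1}, {"x": 0, "y": 0, "z": 4, "ax": 0, "ay": 0, "az": 0, "gripper": 1}, {"x": 0, "y": 0, "z": 3.5, "ax": 0, "ay": 0, "az": 0, "gripper": 1}, {"x": 0, "y": 0, "z": 0, "ax": 0, "ay": 0, "az": 0, "gripper": 1}])

```text
clock: 12.12
position: [623.2, -157.6, -7.1]
ee_rot: [0.795, -0.607, -0.007, 0.004]
contact_force: [-1.5, -0.5, -1.6]
gripper_width: 0.1
grasp_force: 0.0
```

send_rows(targets=[{"x": -1, "y": 0, "z": 0, "ax": 0, "ay": 0, "az": 0, "gripper": 1}, {"x": -1, "y": 0, "z": 0, "ax": 0, "ay": 0, "az": 0, "gripper": 1}, {"x": -0.7, "y": 0, "z": 0, "ax": 0, "ay": 0, "az": 0, "gripper": 1}, {"x": -0.7, "y": 0, "z": 0, "ax": 0, "ay": 0, "az": 0, "gripper": 1}, {"x": -0.7, "y": 0, "z": 0, "ax": 0, "ay": 0, "az": 0, "gripper": 1}])

```text
clock: 12.53
position: [621.0, -119.8, 3.8]
ee_rot: [0.795, -0.607, 0.002, -0.002]
contact_force: [1.4, -1.1, 1.6]
gripper_width: 0.1
grasp_force: 0.9
```

```bash
python3 - <<'E'
from h import *
p,R=now();print(p.round(1),kp(p[None]).round(1),arm.read_state()['contact_force'].round(1))
E
```

```text
[ 621.  -119.8    3.8] [[   0.9 -176.     3.8]] [ 1.4 -1.1  1.6]
```

send_rows(targets=[{"x": -0.7, "y": 0, "z": 0, "ax": 0, "ay": 0, "az": 0, "gripper": 1}, {"x": -0.7, "y": 0, "z": 0, "ax": 0, "ay": 0, "az": 0, "gripper": 1}, {"x": -0.7, "y": 0, "z": 0, "ax": 0, "ay": 0, "az": 0, "gripper": 1}, {"x": -0.6, "y": 0, "z": 0, "ax": 0, "ay": 0, "az": 0, "gripper": 1}, {"x": -0.5, "y": 0, "z": 0, "ax": 0, "ay": 0, "az": 0, "gripper": 1}])

```text
clock: 12.95
position: [610.5, -89.3, 1.0]
ee_rot: [0.795, -0.607, 0.0, 0.0]
contact_force: [1.7, -2.3, 1.0]
gripper_width: -0.2
grasp_force: 1.6
```

send_rows(targets=[{"x": -0.3, "y": 0, "z": 0, "ax": 0, "ay": 0, "az": 0, "gripper": 1}, {"x": -0.2, "y": 0, "z": 0, "ax": 0, "ay": 0, "az": 0, "gripper": 1}, {"x": 0, "y": 0, "z": 0, "ax": 0, "ay": 0, "az": 0, "gripper": 1}, {"x": 0, "y": 0, "z": 0, "ax": 0, "ay": 0, "az": 0, "gripper": 1}])

```text
clock: 13.28
position: [608.7, -84.9, 0.5]
ee_rot: [0.794, -0.607, -0.001, 0.0]
contact_force: [-0.2, 1.3, 0.5]
gripper_width: 0.4
grasp_force: 0.1
```

```bash
python3 - <<'E'
from h import *
p,R=now();print(p.round(1),kp(p[None]).round(1),arm.read_state()['contact_force'].round(1))
for n in('top','side'):
    P=pts(n,n+'8.png');print(n)
    rep('upper rim',sel(P,(-40,40),(10,117),(84,96)))
    rep('pad',sel(P,(-40,40),(0,45),(65,87)));rep('stop',sel(P,(-40,40),(110,145),(78,90)))
E
```

```text
[ 6.087e+02 -8.490e+01  5.000e-01] [[  -1.7 -139.1    0.5]] [-0.2  1.3  0.5]
top
upper rim 36 c [  6.5 111.3] [ 3.4 45.1] 89.9 min [-15.2 109.6  84.8] max [ 28.9 113.   94.2] med [  7.5 111.   90.7]
pad 0
stop 185 c [  0.6 121.1] [64.1 22.1] 0.3 min [-31.1 110.8  79.9] max [ 31.8 131.7  89.3] med [  0.8 125.   85.9]
side
upper rim 248 c [ 0.  69.6] [91.1 58.5] 89.8 min [-28.7  25.8  84.2] max [ 29.2 114.3  92.3] med [-0.9 71.4 88.6]
pad 178 c [ 1.4 34.3] [21.1 55.5] 89.7 min [-26.1  24.1  65.3] max [29.2 44.4 86.4] med [-1.2 35.3 77. ]
stop 275 c [ -0.4 122.1] [24.  63.6] 89.5 min [-30.4 110.4  78.1] max [ 30.8 133.5  89.5] med [  1.3 124.4  84.4]
```

send_rows(targets=[{"x": -0.3, "y": 0, "z": 0, "ax": 0, "ay": 0, "az": 0, "gripper": 1}, {"x": -0.3, "y": 0, "z": 0, "ax": 0, "ay": 0, "az": 0, "gripper": 1}, {"x": -0.2, "y": 0, "z": 0, "ax": 0, "ay": 0, "az": 0, "gripper": 1}, {"x": -0.2, "y": 0, "z": 0, "ax": 0, "ay": 0, "az": 0, "gripper": 1}, {"x": -0.2, "y": 0, "z": 0, "ax": 0, "ay": 0, "az": 0, "gripper": 1}])

```text
clock: 13.8
position: [606.8, -77.8, 0.5]
ee_rot: [0.795, -0.607, 0.002, 0.002]
contact_force: [7.5, -28.4, -9.1]
gripper_width: 0.2
grasp_force: 14.8
```

send_rows(targets=[{"x": -0.2, "y": 0, "z": 0, "ax": 0, "ay": 0, "az": 0, "gripper": 1}, {"x": 0, "y": 0, "z": 0, "ax": 0, "ay": 0, "az": 0, "gripper": 1}, {"x": 0, "y": 0, "z": 0, "ax": 0, "ay": 0, "az": 0, "gripper": 1}])

```text
clock: 14.05
position: [606.8, -77.9, 0.5]
ee_rot: [0.794, -0.607, 0.002, 0.002]
contact_force: [6.9, -26.9, -7.6]
gripper_width: 0.3
grasp_force: 14.0
```

```bash
python3 - <<'E'
from h import *
p,R=now();print(p.round(1),kp(p[None]).round(1),arm.read_state()['contact_force'].round(1))
E
```

```text
[ 6.068e+02 -7.790e+01  5.000e-01] [[  -1.7 -131.9    0.5]] [  6.9 -26.9  -7.6]
```

send_rows(targets=[{"x": 1.5, "y": 0, "z": 0, "ax": 0, "ay": 0, "az": 0, "gripper": 1}, {"x": 1.5, "y": 0, "z": -0.5, "ax": 0, "ay": 0, "az": 0, "gripper": 1}, {"x": 0, "y": 0, "z": -4, "ax": 0, "ay": 0, "az": 0, "gripper": 1}, {"x": 0, "y": 0, "z": -4, "ax": 0, "ay": 0, "az": 0, "gripper": 1}, {"x": 0, "y": 0, "z": -4, "ax": 0, "ay": 0, "az": 0, "gripper": 1}])

```text
clock: 14.47
position: [613.1, -100.7, 127.3]
ee_rot: [0.794, -0.607, -0.001, 0.0]
contact_force: [2.0, -0.1, 0.7]
gripper_width: 0.0
grasp_force: 0.0
```

send_rows(targets=[{"x": 0, "y": 0, "z": -3.5, "ax": 0, "ay": 0, "az": 0, "gripper": 1}, {"x": -4, "y": 0, "z": 0, "ax": 0, "ay": 0, "az": 0, "gripper": 1}, {"x": -4, "y": 0, "z": 0, "ax": 0, "ay": 0, "az": 0, "gripper": 1}, {"x": -4, "y": 0, "z": 0, "ax": 0, "ay": 0, "az": 0, "gripper": 1}, {"x": -4, "y": 0, "z": 0, "ax": 0, "ay": 0, "az": 0, "gripper": 1}])

```text
clock: 14.88
position: [570.9, 55.6, 161.9]
ee_rot: [0.794, -0.607, 0.0, -0.001]
contact_force: [0.1, 0.8, -0.4]
gripper_width: -0.4
grasp_force: 0.0
```

send_rows(targets=[{"x": 0, "y": 0, "z": 0, "ax": 0, "ay": 0, "az": 0, "gripper": 1}, {"x": 0, "y": 0, "z": 0, "ax": 0, "ay": 0, "az": 0, "gripper": 1}])

```text
clock: 15.05
position: [571.2, 56.3, 161.8]
ee_rot: [0.796, -0.605, 0.0, -0.001]
contact_force: [0.2, 0.7, -0.5]
gripper_width: 0.0
grasp_force: 0.0
```

```bash
python3 - <<'E'
from h import *
p,R=now();print(p.round(1),kp(p[None]).round(1),R.as_matrix().round(3)[:,2],arm.read_state()['contact_force'].round(1))
for n in('top','side'):
    P=pts(n,n+'9.png');print(n)
    rep('upper rim',sel(P,(-40,40),(10,117),(86,96)));rep('disc',sel(P,(-30,30),(-140,-105),(25,68)));rep('lever',sel(P,(-20,20),(-110,0),(93,160)))
E
```

```text
[571.2  56.3 161.8] [[ -0.4   6.9 161.8]] [ 0.001  0.001 -1.   ] [ 0.2  0.7 -0.5]
top
upper rim 104 c [-12.7  74.7] [85.5 32.6] 87.3 min [-27.8  32.4  86.5] max [ -0.5 116.8  93.9] med [-24.9  54.   90.4]
disc 89 c [  -1.3 -112.8] [14.5 34. ] 89.4 min [ -18.2 -120.1   43.9] max [  14.8 -105.5   64.7] med [  -1.9 -113.8   57.5]
lever 141 c [ -0.5 -53.4] [37.7 15.9] 89.8 min [ -8.5 -71.5  93.5] max [  6.8 -34.7 148.4] med [ -1.4 -50.7 128.2]
side
upper rim 145 c [ 0.  75.3] [83.1 58.3] 89.8 min [-28.8  34.9  86.1] max [ 29.1 116.6  92.3] med [ 1.5 59.2 89.4]
disc 21 c [  -1.2 -115.4] [ 9.  30.7] 87.6 min [ -13.  -120.3   46.1] max [  14.2 -111.    63.2] med [   4.2 -115.1   57.6]
lever 76 c [ -1.  -46.8] [30.8 15.2] 88.5 min [ -8.5 -61.8  93.9] max [  6.3 -31.8 145. ] med [ -0.3 -42.  133.9]
```

Tube reads 0.080 with the stack against the stop. Next is the lever: go down beside it and sweep along its arc.

send_rows(targets=[{"x": 0, "y": 0, "z": 3, "ax": 0, "ay": 0, "az": 0, "gripper": 1}, {"x": 0, "y": 0, "z": 3, "ax": 0, "ay": 0, "az": 0, "gripper": 1}, {"x": 0, "y": 0, "z": 1.8, "ax": 0, "ay": 0, "az": 0, "gripper": 1}, {"x": 0, "y": 0, "z": 0, "ax": 0, "ay": 0, "az": 0, "gripper": 1}, {"x": 1, "y": 0, "z": 0, "ax": 0, "ay": 0, "az": 0, "gripper": 1}])

```text
clock: 15.57
position: [574.2, 43.5, 82.5]
ee_rot: [0.795, -0.607, -0.0, 0.001]
contact_force: [0.1, 0.7, -0.0]
gripper_width: 0.1
grasp_force: 0.0
```

send_rows(targets=[{"x": 1.2, "y": 0, "z": 0, "ax": 0, "ay": 0, "az": 0, "gripper": 1}, {"x": 1.2, "y": 0, "z": 0, "ax": 0, "ay": 0, "az": 0, "gripper": 1}, {"x": 1.2, "y": 0, "z": 0, "ax": 0, "ay": 0, "az": 0, "gripper": 1}, {"x": 1.2, "y": 0, "z": -0.2, "ax": 0, "ay": 0, "az": 0, "gripper": 1}, {"x": 1.0, "y": 0, "z": -0.3, "ax": 0, "ay": 0, "az": 0, "gripper": 1}])

```text
clock: 15.98
position: [589.8, -13.5, 88.5]
ee_rot: [0.794, -0.608, 0.0, -0.0]
contact_force: [-0.1, 0.9, -0.3]
gripper_width: 0.7
grasp_force: 0.3
```

```bash
python3 - <<'E'
from h import *
p,R=now();print(p.round(1),kp(p[None]).round(1),arm.read_state()['contact_force'].round(1))
E
```

```text
[589.8 -13.5  88.5] [[ -0.9 -65.3  88.5]] [-0.1  0.9 -0.3]
```

send_rows(targets=[{"x": 1.0, "y": 0, "z": 0.2, "ax": 0, "ay": 0, "az": 0, "gripper": 1}, {"x": 0.7, "y": 0, "z": 0.2, "ax": 0, "ay": 0, "az": 0, "gripper": 1}, {"x": 0.6, "y": 0, "z": 0.3, "ax": 0, "ay": 0, "az": 0, "gripper": 1}, {"x": 0.6, "y": 0, "z": 0.4, "ax": 0, "ay": 0, "az": 0, "gripper": 1}, {"x": 0.5, "y": 0, "z": 0.4, "ax": 0, "ay": 0, "az": 0, "gripper": 1}])

```text
clock: 16.4
position: [599.1, -44.7, 74.4]
ee_rot: [0.795, -0.607, 0.001, -0.001]
contact_force: [-3.3, 6.1, 7.5]
gripper_width: 0.2
grasp_force: 4.4
```

send_rows(targets=[{"x": 0.4, "y": 0, "z": 0.65, "ax": 0, "ay": 0, "az": 0, "gripper": 1}, {"x": 0.4, "y": 0, "z": 0.65, "ax": 0, "ay": 0, "az": 0, "gripper": 1}, {"x": 0.2, "y": 0, "z": 0.5, "ax": 0, "ay": 0, "az": 0, "gripper": 1}, {"x": 0.1, "y": 0, "z": 0.6, "ax": 0, "ay": 0, "az": 0, "gripper": 1}, {"x": 0, "y": 0, "z": 0, "ax": 0, "ay": 0, "az": 0, "gripper": 1}])

```text
clock: 16.82
position: [602.1, -55.5, 50.8]
ee_rot: [0.795, -0.607, 0.001, 0.0]
contact_force: [-2.2, -0.1, 11.0]
gripper_width: -0.0
grasp_force: 6.0
```

```bash
python3 - <<'E'
from h import *
p,R=now();print(p.round(1),kp(p[None]).round(1),arm.read_state()['contact_force'].round(1))
P=pts('side','s10.png');rep('lever',sel(P,(-20,20),(-160,0),(70,160)))
E
```

```text
[602.1 -55.5  50.8] [[  -0.3 -109.1   50.8]] [-2.2 -0.1 11. ]
lever 437 c [ -0.2 -91.6] [39.2 57.6] 0.5 min [ -18.  -116.8   71.4] max [ 18.9 -64.4 159.3] med [ -0.2 -96.2 105.6]
```

send_rows(targets=[{"x": 0, "y": 0, "z": 0.3, "ax": 0, "ay": 0, "az": 0, "gripper": 1}, {"x": 0, "y": 0, "z": 0.2, "ax": 0, "ay": 0, "az": 0, "gripper": 1}, {"x": 0, "y": 0, "z": 0, "ax": 0, "ay": 0, "az": 0, "gripper": 1}])

```text
clock: 17.12
position: [602.3, -55.5, 50.3]
ee_rot: [0.796, -0.606, 0.002, 0.0]
contact_force: [-9.9, 3.4, 32.1]
gripper_width: 0.1
grasp_force: 16.7
```

That is a hard stop, so the lever is flat. Retreating and checking.

send_rows(targets=[{"x": 0, "y": 0, "z": -2, "ax": 0, "ay": 0, "az": 0, "gripper": 1}, {"x": 0, "y": 0, "z": -4, "ax": 0, "ay": 0, "az": 0, "gripper": 1}, {"x": 0, "y": 0, "z": -4, "ax": 0, "ay": 0, "az": 0, "gripper": 1}, {"x": 4, "y": 0, "z": -3, "ax": 0, "ay": 0, "az": 0, "gripper": 1}, {"x": 4, "y": 0, "z": 0, "ax": 0, "ay": 0, "az": 0, "gripper": 1}])

```text
clock: 17.53
position: [624.2, -125.1, 176.3]
ee_rot: [0.796, -0.605, 0.005, -0.003]
contact_force: [1.5, -0.0, 0.6]
gripper_width: -0.1
grasp_force: 0.0
```

send_rows(targets=[{"x": 4, "y": 0, "z": 0, "ax": 0, "ay": 0, "az": 0, "gripper": 1}, {"x": 4, "y": 0, "z": 0, "ax": 0, "ay": 0, "az": 0, "gripper": 1}, {"x": 0, "y": 0, "z": 0, "ax": 0, "ay": 0, "az": 0, "gripper": 1}, {"x": 0, "y": 0, "z": 0, "ax": 0, "ay": 0, "az": 0, "gripper": 1}])

```text
clock: 17.87
position: [640.7, -205.3, 166.7]
ee_rot: [0.793, -0.609, -0.001, 0.001]
contact_force: [0.2, -0.2, 0.2]
gripper_width: 0.1
grasp_force: 0.0
```

```bash
python3 - <<'E'
from h import *
for n in('top','side'):
    P=pts(n,n+'11.png');print(n)
    rep('upper rim',sel(P,(-40,40),(10,118),(86,96)));rep('disc',sel(P,(-30,30),(-130,-105),(25,68)));rep('lever',sel(P,(-12,12),(-165,-98),(70,95)));rep('high',sel(P,(-20,20),(-165,30),(95,160)))
q=cv2.imread('pics/top11.png');s=cv2.imread('pics/side11.png')
o=np.hstack([cv2.resize(q[185:275,235:405],(500,300)),cv2.resize(s[200:335,250:385],(300,300))]);cv2.imwrite('pics/end.png',o)
E
```

```text
top
upper rim 229 c [ 1.4 74.8] [85.7 58.2] 89.9 min [-27.6  32.4  86.2] max [ 30.5 117.5  94.6] med [-0.4 53.3 90.1]
disc 0
lever 0
high 0
side
upper rim 162 c [-0. 76.] [84.4 58.2] 89.5 min [-29.   34.5  86.1] max [ 28.9 117.9  93.1] med [ 0.2 63.7 89.2]
disc 16 c [  -1.3 -115.8] [31.9  8.2] 1.4 min [ -17.1 -119.9   49.3] max [  14.6 -111.4   61. ] med [   6.1 -115.8   53.8]
lever 95 c [  -2.  -124.2] [15.5 51.7] 0.3 min [  -9.7 -149.2   74.9] max [  5.7 -98.6  86.2] med [  -1.4 -125.7   80.3]
high 0
```

View pics/end.png

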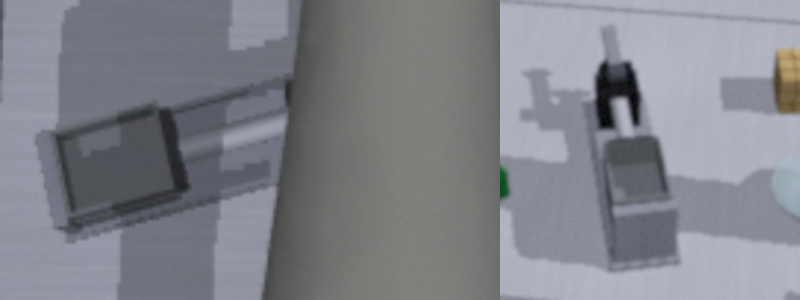

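The lever lies flat toward -y (610,45 in the right panel), its surface is at about 80 mm, the stack is against the stop, and the disc is at -120. Handing in.

```bash
python3 -c "
from bench import arm
print(arm.job_done())"
```

```text
the job is handed in; nothing more can be done
None
```

The job is handed in at about 18 s of 64 s (no verdict came back): by the last camera measurements the grey oblong box is nested level on the base box, the stack is against the stop with the tube at 0.080 m, and the lever is flat. I only touched the keeper parts and the loose box.

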